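Put the face mills away in their matching boxes

ROBOT

A 6-joint arm with a two-finger parallel gripper is mounted at the origin on the work surface. World frame = base frame: x ahead of the robot, y to its left, z up, the work surface at z = 0. Lengths are in m, angles in rad, forces in N, time in s.
With the tool pointing down it reaches from about 0.35 to 0.975 m from the base axis. Payload 4.9 kg.
Tool frame: the origin (TCP) lies between the finger pads; the fingertips stand 22 mm ahead of it and the grasp point (between the pads) lies 3 mm ahead of it; z points along the fingers, y is the direction in which the jaws open and shut (so a half turn about z gives the same grasp; the last joint's range is limited). The gripper opens to 85 mm and grips with 20 to 120 N. Pads are 22 mm wide; open, the fingers measure 114 mm over their backs; the gripper's body (76 mm by 85 mm) begins 54 mm behind the grasp point. The pads swing forward as they close: fully open they stand 13 mm farther back than shut.
Start: joints at [-1.236, 0.053, 1.613, -0, 1.476, -0.119], TCP at [0.274, -0.562, 0.253] pointing down, gripper open.
Joint ranges: [-3.01, 3.01], [-1.01, 2.22], [0.06, 2.58], [-1.02, 4.17], [0.09, 2.62], [-3.14, 3.14]. Speed limits (rad/s): [2.57, 2.57, 3.14, 3.14, 3.14, 3.14].

INTERFACE

Orientations are given as a rotation vector (axis times angle).
In Python, from plant import robot gives the robot as it stands.
- The arm moves only by the tool drive_tool, never from a script. Its argument "increments" is a list of rows, each an object with "dp": the shift along the tool's x, y, z in mm, a list of three; "delta_rot": the turn, a rotation vector about the tool's x, y, z in degrees, a list of three; "hand": the closure, from -1 (fully open) to 1 (shut), so that 0 is half open. In form: [{"dp": [tx, ty, tz], "delta_rot": [rx, ry, rz], "hand": hand}, ...]. A call has 1 to 20 rows; each row shifts and turns the pose as measured when the row begins, along the tool's axes as they then stand; what a row does not reach is not made up. A row lasts 1/12 s, in which the tool goes at most 41.7 mm and 7.16 degrees, less where a joint would pass 70% of its speed; a pose out of reach is approached as far as the arm can. A call is refused whole if a number of a shift passes 41.7 or a number of a turn 7.16, either way. A call with a gripper value outside its range is refused whole. The fingers move at their own pace and stop on an object; "force" is the grip in N (left out, the last holds). Time passes only in rows, so rows that do not move let the fingers close. It gives the time, the measured TCP pose, the force and the opening at its end, in the units of the state.
- robot.sense(): the state, without advancing time (a new reading comes with each control period).
- robot.camera(name): name is "side" or "top"; returns a dict with "img" (384x512x3 uint8, blue, green, red), "depth" (384x512 float32, m along the optical axis (not along the pixel's ray), 0 where there is no reading), "fov_y" (degrees; the focal length in pixels is half the picture's height over the tangent of half this angle, whatever the lens; pixels are square), "cx", "cy" (the principal point, pixels), "dist_coeffs" ([k1, k2, p1, p2, k3] as OpenCV has them; the pictures are not rectified), "pose" (4x4, takes a point from camera to world coordinates). Camera axes: x right, y down, z forward; pixel columns grow to the right and rows downward; lengths in m; the calibration is good to about 2 mm. A picture is of the moment at which its call begins.
- robot.sign_off(): hands the job in, once; it reports no verdict.
The state is a dict: "clock": time; "q": joint angles; "joint_velocities": joint speeds; "effort": joint torques, N m; "ee_pos": TCP position; "eef_rot": TCP orientation; "ft_force": force on the tool from outside, world axes, zero at the start; "wrist_torque": the same for the moment, N m; "opening": finger opening in m.
Only numpy, scipy, OpenCV 4.12 (cv2) and the standard library are available. Lean on these libraries where they do the work, as an engineer would, in place of code of your own. Each camera call takes 0.05 s, during which the arm holds its last target. There are 200 camera calls.

TASK

Put the milling cutters away for the night: lift each cutter off its post on the stand and set it, teeth down, in the round box base of its own size, then close every box on the bench, including one whose cutter is missing, with the cover that fits it, fully down on the base. The carbide teeth chip easily, so set the cutters down rather than dropping them, and leave the other tools on the bench alone.

Things in the scene. Friction and masses are not known exactly. Their poses are not given: they have to be found in the camera images.
- cutter_small: small face-milling cutter (steel, brass-coloured inserts round its lower edge): toothed body 50 mm across and 22 mm high, above it a plain round hub 36 mm across that is there to be gripped; 50 mm high overall; vertical through bore 22 mm. Origin: centre of its underside (the tooth plane), z up its axis. On the stand it hangs with its hub on a post's collar, its teeth 12 mm clear of the board (origin 22 mm above the bench). May be absent.
- cutter_medium: medium face-milling cutter (steel, brass-coloured inserts round its lower edge): toothed body 65 mm across and 22 mm high, above it a plain round hub 42 mm across that is there to be gripped; 52 mm high overall; vertical through bore 22 mm. Origin: centre of its underside (the tooth plane), z up its axis. On the stand it hangs with its hub on a post's collar, its teeth 12 mm clear of the board (origin 22 mm above the bench). May be absent.
- cutter_large: large face-milling cutter (steel, brass-coloured inserts round its lower edge): toothed body 82 mm across and 26 mm high, above it a plain round hub 50 mm across that is there to be gripped; 58 mm high overall; vertical through bore 22 mm. Origin: centre of its underside (the tooth plane), z up its axis. On the stand it hangs with its hub on a post's collar, its teeth 12 mm clear of the board (origin 22 mm above the bench). May be absent.
- base_small: light-grey round base of the storage box for the small cutter: flange 80 mm across and 5 mm thick, which is also the floor the cutter stands on, with an upright round wall on it, 66 mm across outside at the foot (it tapers in by 2.5 mm towards the top) and 60 mm inside, 16 mm high (its rim is 21 mm above the bench). Loose. Origin: centre of the underside, z up.
- base_medium: light-grey round base of the storage box for the medium cutter: flange 95 mm across and 5 mm thick, which is also the floor the cutter stands on, with an upright round wall on it, 81 mm across outside at the foot (it tapers in by 2.5 mm towards the top) and 75 mm inside, 16 mm high (its rim is 21 mm above the bench). Loose. Origin: centre of the underside, z up.
- base_large: light-grey round base of the storage box for the large cutter: flange 112 mm across and 5 mm thick, which is also the floor the cutter stands on, with an upright round wall on it, 98 mm across outside at the foot (it tapers in by 2.5 mm towards the top) and 92 mm inside, 16 mm high (its rim is 21 mm above the bench). Loose. Origin: centre of the underside, z up.
- cover_small: darker grey deep round cover of the small box, open below: 80 mm across (a bead at the mouth makes it 2 mm more), 73.6 mm inside, 59 mm high, with a black knob on top, 26 mm across and 28 mm high (knob top 87 mm above the mouth). Starts mouth down on the bench. It goes over the base's wall with about 4 mm play all round and rests on the base's flange (then its origin is 5 mm above the base's). Origin: centre of the mouth, z up to the knob.
- cover_medium: darker grey deep round cover of the medium box, open below: 95 mm across (a bead at the mouth makes it 2 mm more), 88.6 mm inside, 61 mm high, with a black knob on top, 26 mm across and 28 mm high (knob top 89 mm above the mouth). Starts mouth down on the bench. It goes over the base's wall with about 4 mm play all round and rests on the base's flange (then its origin is 5 mm above the base's). Origin: centre of the mouth, z up to the knob.
- cover_large: darker grey deep round cover of the large box, open below: 112 mm across (a bead at the mouth makes it 2 mm more), 105.6 mm inside, 67 mm high, with a black knob on top, 26 mm across and 28 mm high (knob top 95 mm above the mouth). Starts mouth down on the bench. It goes over the base's wall with about 4 mm play all round and rests on the base's flange (then its origin is 5 mm above the base's). Origin: centre of the mouth, z up to the knob.
- stand: wooden cutter stand, 90 x 350 x 10 mm board, fixed to the bench, with three upright steel posts in a row along its y axis, 125 mm apart, the middle one at its centre. Each post: collar 30 mm across up to 30 mm above the bench, above it a pin 13 mm across up to 84 mm. Origin: centre of the board's underside. Cutters may hang on any of the posts.
- post_0 (a point): top of the stand's post at y = -125 mm in the stand's frame, 84 mm above the bench
- post_1 (a point): top of the stand's post in the middle in the stand's frame, 84 mm above the bench
- post_2 (a point): top of the stand's post at y = +125 mm in the stand's frame, 84 mm above the bench
- hex_key: bystander: L-shaped hexagon key, 110 x 40 x 10 mm, lying among the boxes. Origin under the middle of its long arm, which runs along x
- t_handle: bystander: T-handle hexagon key lying flat, 160 x 110 x 22 mm. Origin under the T, shank along +x
- caliper: bystander: vernier caliper lying flat, 220 x 75 x 8 mm. Origin under the middle of the beam, which runs along x
- spanner: bystander: flat spanner, 210 x 40 x 9 mm. Origin under its middle, along x
- oil_bottle: bystander: dark closed oil bottle, 60 mm across, 150 mm high. Origin: centre of its underside
There are look-alikes about, which are no part of the job. What is shaped like the cover_medium but brown is not meant. Leave any yellow look-alike of the cover_large alone.

How it is judged:
At the end, for the whole second after the job is handed in: Each cutter from the stand stands teeth down on the floor of its own size of base (4 mm in height, 12 mm off centre at most); all three bases lie flat on the bench, each with its own cover upright on its flange (4 mm in height, 8 mm off centre, 0.06 rad at most); all at rest (z of cutter_small in the frame of base_small between 0.001 and 0.009 m and horizontal distance between cutter_small and base_small below 0.012 m and angle between the z axis of cutter_small and the z axis of base_small, either way round below 0.08 rad and angle between each of cutter_small, cutter_medium, cutter_large's own z axis and vertical below 0.3 rad and horizontal distance between cover_small and base_small below 0.008 m and z of cover_small in the frame of base_small between 0.001 and 0.009 m and angle between each of cover_small, base_small, cover_medium, base_medium, cover_large, base_large's own z axis and vertical below 0.06 rad and height (world z) of each of base_small, base_medium, base_large below 0.006 m and linear speed of each of cover_small, base_small, cover_medium, base_medium, cover_large, base_large below 0.02 m/s and z of cutter_medium in the frame of base_medium between 0.001 and 0.009 m and horizontal distance between cutter_medium and base_medium below 0.012 m and angle between the z axis of cutter_medium and the z axis of base_medium, either way round below 0.08 rad and horizontal distance between cover_medium and base_medium below 0.008 m and z of cover_medium in the frame of base_medium between 0.001 and 0.009 m and z of cutter_large in the frame of base_large between 0.001 and 0.009 m and horizontal distance between cutter_large and base_large below 0.012 m and angle between the z axis of cutter_large and the z axis of base_large, either way round below 0.08 rad and horizontal distance between cover_large and base_large below 0.008 m and z of cover_large in the frame of base_large between 0.001 and 0.009 m); the robot touches nothing.
It fails at once if a cutter falls freely (let go more than about 2 cm above what should carry it) ((height (world z) of cutter_small above 0.03 m and linear speed of cutter_small above 0.6 m/s and contact force between cutter_small and anything else below 0.3 N) or (height (world z) of cutter_medium above 0.03 m and linear speed of cutter_medium above 0.6 m/s and contact force between cutter_medium and anything else below 0.3 N) or (height (world z) of cutter_large above 0.03 m and linear speed of cutter_large above 0.6 m/s and contact force between cutter_large and anything else below 0.3 N)).
It fails at once if another tool on the bench is knocked more than 6 cm from its place (distance of any of hex_key, t_handle, caliper, spanner, oil_bottle from where it was at the start of the episode above 0.06 m).
It fails at once if the oil bottle is tipped over (angle between oil_bottle's own z axis and vertical above 0.6 rad).
Of cutter_small, cutter_medium, cutter_large only 2 to 3 are there at a start; the rules pass over those that are not, and their reading is None.
At some moment in a run one of base_small, base_medium, base_large, cover_small, cover_medium, cover_large may be knocked a few centimetres aside while the robot is not near it.
It also fails if it takes over 208 s, if anything falls off the work surface, if the arm or the gripper's body presses on something with over 40 N, if the wrist force passes 120 N, or if a joint passes its speed limit or range.

## Working session

There is one attempt and no reset: what is moved stays moved. The work goes in short steps, Python scripts to look and compute and a tool call to move; the robot and the scene stay as the last step left them, time stands still between calls to the robot, and variables do not carry over. Pictures are saved under pics/ and viewed, about 12 in all and at most 16, crops included, and the job is handed in when it is done.

Besides the shell and the picture viewer there is one more tool, called after ">>>" as name(argument=value, ...) on one line, values as JSON. drive_tool: Moves the arm, as the interface text tells. Its arguments: {"type":"object","properties":{"increments":{"type":"array"},"force":{"type":"number"}},"required":["increments"]}

```bash
ls; mkdir -p pics; cat > h.py <<'E'
import numpy as np, cv2
from plant import robot
def K(c):
    f=192/np.tan(np.radians(c["fov_y"])/2); return np.array([[f,0,c["cx"]],[0,f,c["cy"]],[0,0,1.]])
def cloud(c):
    h,w=c["depth"].shape
    u,v=np.meshgrid(np.arange(w),np.arange(h))
    p=cv2.undistortPoints(np.stack([u,v],-1).reshape(-1,1,2).astype(np.float32),K(c),np.array(c["dist_coeffs"])).reshape(h,w,2)
    d=c["depth"]; P=np.dstack([p*d[...,None],d]); T=np.array(c["pose"])
    W=P@T[:3,:3].T+T[:3,3]; W[d==0]=np.nan; return W
def ray(c,uv,z):
    p=cv2.undistortPoints(np.array(uv,np.float32).reshape(-1,1,2),K(c),np.array(c["dist_coeffs"])).reshape(-1,2)
    T=np.array(c["pose"]); d=np.c_[p,np.ones(len(p))]@T[:3,:3].T
    return T[:3,3]+d*((z-T[2,3])/d[:,2])[:,None]
E
python3 - <<'E'
from h import *
import pickle
for n in("top","side"):
    c=robot.camera(n); pickle.dump(c,open(n+".pkl","wb"))
    cv2.imwrite(f"pics/{n}0.png",cv2.resize(c["img"],(800,600),interpolation=cv2.INTER_CUBIC)); print(n,c["fov_y"],c["cx"],c["cy"],c["dist_coeffs"],np.round(c["pose"],3).tolist())
s=robot.sense();print(s)
E
```

```text
pics
top 44.2833327950893 257.17137475415325 185.21816649796193 [-0.06821093  0.          0.          0.          0.        ] [[-0.013, -0.998, 0.058, 0.412], [-1.0, 0.013, -0.004, 0.026], [0.004, -0.058, -0.998, 1.325], [0.0, 0.0, 0.0, 1.0]]
side 43.44948537693414 251.25589903383297 183.00871740398003 [-0.10118589  0.          0.          0.          0.        ] [[-0.728, -0.428, 0.536, -0.315], [-0.685, 0.471, -0.555, 0.879], [-0.014, -0.771, -0.636, 1.03], [0.0, 0.0, 0.0, 1.0]]
{'clock': 0.1, 'q': array([-1.23599818e+00,  5.33007799e-02,  1.61416822e+00,  1.32080374e-05,
        1.47603573e+00, -1.19031300e-01]), 'joint_velocities': array([ 0.00020356, -0.00178128, -0.00144358,  0.00044209,  0.00055241,
        0.00063512]), 'effort': array([ 5.91662338e-04, -3.94900811e+01, -3.71363211e+01, -2.16911690e-04,
        3.89507521e-03, -6.92554835e-06]), 'ee_pos': array([ 0.27381501, -0.56123113,  0.25217289]), 'eef_rot': array([-3.05920517e+00, -7.06341767e-01,  3.02682078e-04]), 'ft_force': array([-0.13623471,  0.35680442,  0.20957003]), 'wrist_torque': array([-0.03592366,  0.03773316, -0.04269947]), 'opening': 0.08570864791611363}
```

View pics/top0.png

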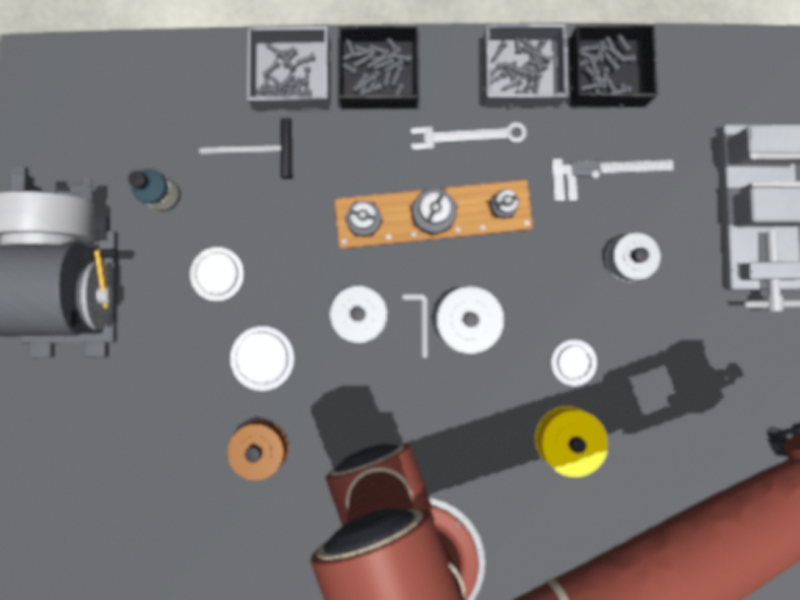

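View pics/side0.png

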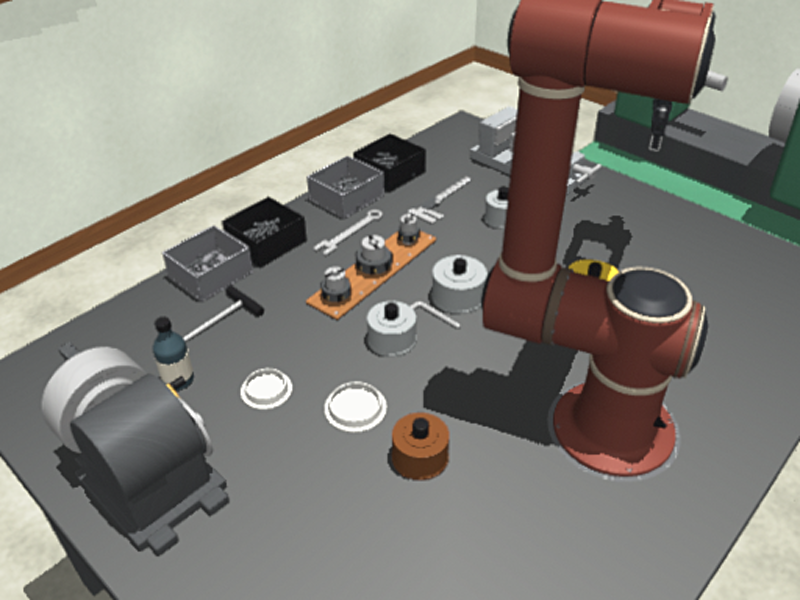

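Seen in the top view (800x600 px): covers at (358,314), (470,320) and (638,256), bases at (216,274), (262,358) and (574,362), and cutters at (364,217), (434,210) and (505,203). The brown look-alike at (256,450) and the yellow one at (572,440) are to be left alone. All three posts carry cutters.

```bash
cat >> h.py <<'E'
from scipy.optimize import least_squares
def fitc(xy):
    r=least_squares(lambda p:np.hypot(xy[:,0]-p[0],xy[:,1]-p[1])-p[2],[*np.mean(xy,0),.04],loss='soft_l1',f_scale=.001); return r.x
def comps(c,zlo,zhi,box=(.25,.95,-.6,.6)):
    W=cloud(c); x,y,z=W[...,0],W[...,1],W[...,2]
    m=((z>zlo)&(z<zhi)&(x>box[0])&(x<box[1])&(y>box[2])&(y<box[3])).astype(np.uint8)
    n,l,s,ce=cv2.connectedComponentsWithStats(m,connectivity=4)
    for i in range(1,n):
        if s[i,4]<25: continue
        mm=l==i; p=W[mm]; (a,b),r=cv2.minEnclosingCircle((p[:,:2]*1000).astype(np.float32))
        mid=(p.max(0)+p.min(0))/2
        print(f"px {ce[i].round(0)} n{s[i,4]} mean {p.mean(0).round(4)} mid {mid[:2].round(4)} encl {a:.0f} {b:.0f} r{r:.1f} zmed {np.median(p[:,2]):.4f}")
E
python3 - <<'E'
from h import *; import pickle
c=pickle.load(open("top.pkl","rb"))
W=cloud(c); print("bench z",np.nanmedian(W[200:230,140:150,2]),"noise",np.nanstd(W[250:270,110:130,2]))
for a,b in((.003,.03),(.05,.07),(.08,.1)): print(a,b); comps(c,a,b)
s=[cv2.resize(c["img"][y-50:y+50,x-66:x+67],(400,300),interpolation=cv2.INTER_CUBIC) for x,y in((280,140),(400,170),(150,200),(265,205))]
cv2.imwrite("pics/crop1.png",np.vstack([np.hstack(s[:2]),np.hstack(s[2:])]))
E
```

```text
bench z 0.00016244386437813674 noise 0.0027173191030200267
0.003 0.03
px [335.  41.] n1414 mean [ 0.8987 -0.208   0.0147] mid [ 0.8941 -0.2064] encl 894 -207 r82.0 zmed 0.0130
px [379.  58.] n267 mean [ 0.8461 -0.3316  0.0162] mid [ 0.8805 -0.3593] encl 884 -360 r93.8 zmed 0.0168
px [393.  40.] n1154 mean [ 0.9002 -0.3744  0.0143] mid [ 0.8948 -0.3689] encl 894 -369 r80.8 zmed 0.0112
px [184.  41.] n1174 mean [0.9028 0.2249 0.0135] mid [0.8939 0.2212] encl 893 221 r83.8 zmed 0.0099
px [242.  41.] n1463 mean [0.8996 0.0585 0.0146] mid [0.8965 0.0567] encl 898 57 r82.6 zmed 0.0148
px [309.  35.] n33 mean [ 0.9142 -0.1319  0.0183] mid [ 0.9122 -0.131 ] encl 912 -131 r35.2 zmed 0.0223
px [194.  63.] n196 mean [0.8388 0.1959 0.0152] mid [0.877 0.212] encl 878 217 r90.5 zmed 0.0143
px [330.  66.] n171 mean [ 0.8243 -0.1909  0.0157] mid [ 0.8441 -0.2026] encl 844 -203 r75.9 zmed 0.0158
px [204.  58.] n34 mean [0.8552 0.1683 0.0055] mid [0.8581 0.1706] encl 858 171 r14.5 zmed 0.0053
px [243.  68.] n161 mean [0.8214 0.0567 0.0154] mid [0.8181 0.0581] encl 822 58 r69.9 zmed 0.0150
px [171.  94
[... 4085 characters left out ...]
. 131.] n99 mean [ 0.6211 -0.5739  0.0902] mid [ 0.6243 -0.5841] encl 625 -586 r35.0 zmed 0.0903
px [278. 139.] n28 mean [ 0.6067 -0.0365  0.0818] mid [ 0.6065 -0.0375] encl 609 -37 r12.2 zmed 0.0815
px [ 57. 164.] n38 mean [0.5479 0.5534 0.0904] mid [0.5471 0.5533] encl 547 555 r16.6 zmed 0.0901
px [410. 163.] n79 mean [ 0.5387 -0.3867  0.0869] mid [ 0.539  -0.3872] encl 539 -387 r13.3 zmed 0.0871
px [ 66. 196.] n112 mean [0.4614 0.527  0.0913] mid [0.463  0.5269] encl 463 531 r39.4 zmed 0.0919
px [229. 201.] n85 mean [0.4443 0.0964 0.0887] mid [0.4434 0.0967] encl 444 96 r13.8 zmed 0.0888
px [302. 204.] n88 mean [ 0.4316 -0.0947  0.0939] mid [ 0.4315 -0.0956] encl 432 -95 r13.9 zmed 0.0941
```

View pics/crop1.png

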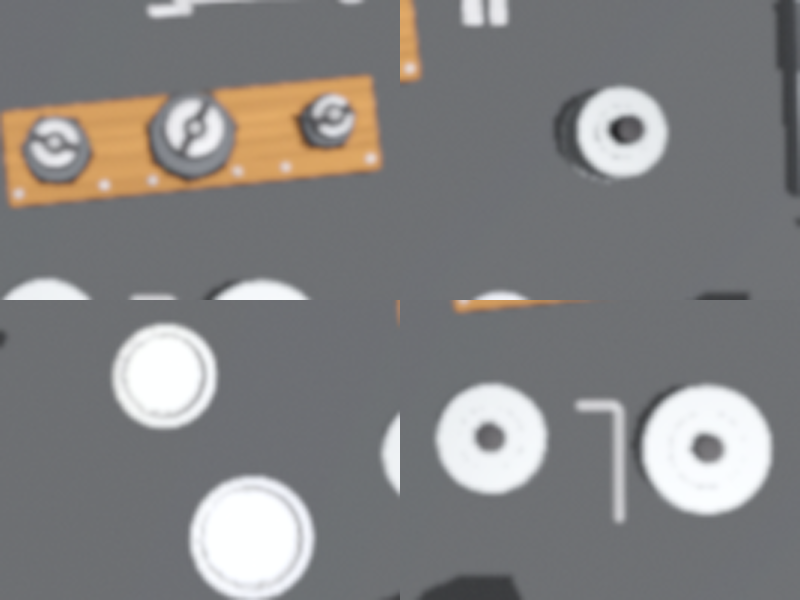

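```bash
cat >> h.py <<'E'
def bases(c,thr=170):
    g=c["img"].min(2); out=[]
    for k in cv2.findContours(((g>thr)*255).astype(np.uint8),cv2.RETR_EXTERNAL,cv2.CHAIN_APPROX_NONE)[0]:
        if cv2.contourArea(k)<250: continue
        P=ray(c,k.reshape(-1,2),.005)[:,:2]; f=fitc(P); res=np.std(np.hypot(*(P-f[:2]).T)-f[2])
        out.append(f)
        if .03<f[2]<.07 and res<.002: print("disc@z5",f.round(4),"res",res.round(4))
    return out
def tops(c,zlo,zhi,xy,r=.06):
    W=cloud(c); m=(W[...,2]>zlo)&(W[...,2]<zhi)&(np.hypot(W[...,0]-xy[0],W[...,1]-xy[1])<r); p=W[m]
    if len(p)<8: return print("few",len(p))
    print("n",len(p),"mean",p.mean(0).round(4),"mid",((np.percentile(p,98,0)+np.percentile(p,2,0))/2).round(4)[:2])
E
python3 - <<'E'
from h import *; import pickle
c=pickle.load(open("top.pkl","rb"))
for t in(140,170,200): print(t); bases(c,t)
print("cutter tops")
for xy in((.61,.085),(.625,-.04),(.635,-.16)): tops(c,.066,.09,xy,.05); tops(c,.03,.05,xy,.05)
h=cv2.cvtColor(c["img"],cv2.COLOR_BGR2HSV); m=cv2.inRange(h,(8,80,100),(25,255,255)); m[:110]=0;m[170:]=0
ks=cv2.findContours(m,0,2)[0]; k=np.vstack(ks)
P=ray(c,k.reshape(-1,2),.01)[:,:2]; r=cv2.minAreaRect((P*1000).astype(np.float32)); print(r)
E
```

```text
140
disc@z5 [ 0.3541 -0.2856  0.0421] res 0.0008
disc@z5 [0.3694 0.2733 0.0583] res 0.0007
disc@z5 [ 0.4331 -0.1009  0.0605] res 0.0008
disc@z5 [0.446  0.0999 0.0515] res 0.0008
disc@z5 [0.5223 0.3549 0.0496] res 0.0009
disc@z5 [ 0.5444 -0.4066  0.0428] res 0.0008
170
disc@z5 [ 0.3543 -0.2855  0.0405] res 0.0007
disc@z5 [0.3694 0.2737 0.0566] res 0.0007
disc@z5 [ 0.4331 -0.1007  0.0589] res 0.0009
disc@z5 [0.4459 0.0999 0.0499] res 0.0008
disc@z5 [0.522  0.3548 0.0481] res 0.0008
disc@z5 [ 0.5447 -0.406   0.0413] res 0.0007
200
disc@z5 [ 0.3541 -0.2856  0.039 ] res 0.0008
disc@z5 [0.3695 0.2733 0.0552] res 0.0008
disc@z5 [ 0.433  -0.1005  0.0574] res 0.0007
disc@z5 [0.4458 0.0999 0.0479] res 0.0007
disc@z5 [0.5221 0.3552 0.0463] res 0.0008
disc@z5 [ 0.5446 -0.4061  0.0391] res 0.0007
cutter tops
n 167 mean [0.6134 0.0866 0.0747] mid [0.6134 0.0865]
n 234 mean [0.6081 0.085  0.0427] mid [0.6125 0.0858]
n 257 mean [ 0.6235 -0.0379  0.0792] mid [ 0.6241 -0.0377]
n 345 mean [ 0.6189 -0.037   0.0453] mid [ 0.6236 -0.0383]
n 109 mean [ 0.6356 -0.1613  0.073 ] mid [ 0.6364 -0.161 ]
n 113 mean [ 0.6288 -0.1561  0.0418] mid [ 0.6358 -0.16  ]
((605.5144653320312, 183.53741455078125), (92.68904113769531, 794.90966796875), 5.0318217277526855)
```

>>> drive_tool(increments=[{"dp":[0,0,0],"delta_rot":[0,0,6.5],"hand":-1},{"dp":[0,0,0],"delta_rot":[0,0,6.5],"hand":-1},{"dp":[0,0,0],"delta_rot":[0,0,6.5],"hand":-1},{"dp":[0,0,0],"delta_rot":[0,0,6.5],"hand":-1},{"dp":[26,-28,0],"delta_rot":[0,0,0],"hand":-1},{"dp":[26,-28,0],"delta_rot":[0,0,0],"hand":-1},{"dp":[26,-28,0],"delta_rot":[0,0,0],"hand":-1},{"dp":[26,-28,0],"delta_rot":[0,0,0],"hand":-1},{"dp":[26,-28,0],"delta_rot":[0,0,0],"hand":-1},{"dp":[26,-28,0],"delta_rot":[0,0,0],"hand":-1},{"dp":[26,-28,0],"delta_rot":[0,0,0],"hand":-1},{"dp":[26,-28,0],"delta_rot":[0,0,0],"hand":-1},{"dp":[26,-28,0],"delta_rot":[0,0,0],"hand":-1},{"dp":[26,-28,0],"delta_rot":[0,0,0],"hand":-1}], force=60)

```text
clock: 1.27
ee_pos: [0.5444, -0.2791, 0.2433]
eef_rot: [-3.129, 0.061, 0.015]
ft_force: [0.6, -1.6, 0.2]
opening: 0.0854
```

```bash
cat >> h.py <<'E'
from scipy.spatial.transform import Rotation as Rn
def go(*t,yaw=0):
    s=robot.sense(); R=Rn.from_rotvec(s["eef_rot"])
    D=Rn.from_euler("z",yaw,degrees=True)*Rn.from_rotvec([np.pi,0,0])
    print("t",round(float(s["clock"]),2),"dp",(R.inv().apply(np.array(t)-s["ee_pos"])*1000).round(1),"rot",np.degrees((R.inv()*D).as_rotvec()).round(2),"pos",s["ee_pos"].round(4),"F",s["ft_force"].round(1),"op",round(float(s["opening"]),4))
E
python3 -c "
from h import *
go(.636,-.161,.14)"
```

```text
t 1.27 dp [  88.  -120.3  103.9] rot [-0.66  0.55 -2.22] pos [ 0.5444 -0.2791  0.2433] F [ 0.6 -1.6  0.2] op 0.0854
```

>>> drive_tool(increments=[{"dp":[20,-27,5],"delta_rot":[-0.7,0.5,-2.2],"hand":-1},{"dp":[20,-27,20],"delta_rot":[0,0,0],"hand":-1},{"dp":[20,-27,20],"delta_rot":[0,0,0],"hand":-1},{"dp":[20,-27,20],"delta_rot":[0,0,0],"hand":-1},{"dp":[5,-10,20],"delta_rot":[0,0,0],"hand":-1},{"dp":[0,0,10],"delta_rot":[0,0,0],"hand":-1},{"dp":[0,0,0],"delta_rot":[0,0,0],"hand":-1}])

```text
clock: 1.85
ee_pos: [0.6377, -0.1482, 0.1434]
eef_rot: [3.141, 0.019, 0.001]
ft_force: [-0.2, -0.0, -0.6]
opening: 0.0853
```

```bash
python3 -c "
from h import *
go(.636,-.161,.069)"
```

```text
t 1.85 dp [-1.9 12.8 74.4] rot [ 0.05 -0.03  0.68] pos [ 0.6377 -0.1482  0.1434] F [-0.2 -0.  -0.6] op 0.0853
```

>>> drive_tool(increments=[{"dp":[-2,13,0],"delta_rot":[0,0,0.7],"hand":-1},{"dp":[0,0,0],"delta_rot":[0,0,0],"hand":-1},{"dp":[0,0,20],"delta_rot":[0,0,0],"hand":-1},{"dp":[0,0,20],"delta_rot":[0,0,0],"hand":-1},{"dp":[0,0,12],"delta_rot":[0,0,0],"hand":-1},{"dp":[0,0,10],"delta_rot":[0,0,0],"hand":-1},{"dp":[0,0,0],"delta_rot":[0,0,0],"hand":-1},{"dp":[0,0,0],"delta_rot":[0,0,0],"hand":-1}])

```text
clock: 2.52
ee_pos: [0.6366, -0.1739, 0.0881]
eef_rot: [3.134, -0.021, 0.018]
ft_force: [-0.4, 0.2, 0.7]
opening: 0.0856
```

```bash
python3 -c "
from h import *
go(.636,-.161,.069)"
```

```text
t 2.52 dp [ -1. -13.  19.] rot [ 0.4  -0.65 -0.77] pos [ 0.6366 -0.1739  0.0881] F [-0.4  0.2  0.7] op 0.0856
```

>>> drive_tool(increments=[{"dp":[0,0,0],"delta_rot":[0,0,0],"hand":-1}])

```text
clock: 2.6
ee_pos: [0.6367, -0.1744, 0.0888]
eef_rot: [3.134, -0.022, 0.019]
ft_force: [0.2, 0.4, 0.1]
opening: 0.0854
```

>>> drive_tool(increments=[{"dp":[0,-10,0],"delta_rot":[0.4,-0.6,-0.7],"hand":-1}])

```text
clock: 2.68
ee_pos: [0.6372, -0.1657, 0.0899]
eef_rot: [3.14, -0.005, 0.004]
ft_force: [-0.6, 0.3, -0.7]
opening: 0.0853
```

>>> drive_tool(increments=[{"dp":[0,0,0],"delta_rot":[0,0,0],"hand":-1}])

```text
clock: 2.77
ee_pos: [0.6378, -0.1645, 0.0909]
eef_rot: [3.141, -0.003, 0.005]
ft_force: [-0.3, -0.2, -0.6]
opening: 0.0853
```

>>> drive_tool(increments=[{"dp":[0,0,0],"delta_rot":[0,0,0],"hand":-1}])

```text
clock: 2.85
ee_pos: [0.6384, -0.1642, 0.0918]
eef_rot: [3.141, -0.001, 0.007]
ft_force: [-0.4, -0.2, -0.5]
opening: 0.0854
```

>>> drive_tool(increments=[{"dp":[-2,-1,9],"delta_rot":[0,0,0],"hand":-1},{"dp":[-1,-1,9],"delta_rot":[0,0,0],"hand":-1},{"dp":[-1,0,5],"delta_rot":[0,0,0],"hand":-1},{"dp":[-0.6,0,1],"delta_rot":[0,0,0],"hand":-1}])

```text
clock: 3.18
ee_pos: [0.6348, -0.1613, 0.0674]
eef_rot: [3.139, 0.001, 0.012]
ft_force: [-0.7, -0.4, -0.5]
opening: 0.0856
```

>>> drive_tool(increments=[{"dp":[-0.6,0,1],"delta_rot":[0,0,0],"hand":-1}])

```text
clock: 3.27
ee_pos: [0.6337, -0.1611, 0.0654]
eef_rot: [3.14, 0.001, 0.01]
ft_force: [0.9, -0.5, 0.2]
opening: 0.0855
```

>>> drive_tool(increments=[{"dp":[2.5,0,-3],"delta_rot":[-0.1,0.5,0],"hand":-1},{"dp":[0,0,0],"delta_rot":[0,0,0],"hand":0.2},{"dp":[0,0,0],"delta_rot":[0,0,0],"hand":1}])

```text
clock: 3.52
ee_pos: [0.6354, -0.1609, 0.0672]
eef_rot: [3.139, 0.001, 0.022]
ft_force: [0.4, -1.0, 0.1]
opening: 0.0642
```

>>> drive_tool(increments=[{"dp":[0,0,0],"delta_rot":[0,0,0],"hand":1},{"dp":[0,0,0],"delta_rot":[0,0,0],"hand":1}])

```text
clock: 3.68
ee_pos: [0.6359, -0.1609, 0.068]
eef_rot: [3.139, 0.001, 0.023]
ft_force: [0.0, 4.7, 3.8]
opening: 0.0387
```

>>> drive_tool(increments=[{"dp":[0,0,0],"delta_rot":[0,0,0],"hand":1},{"dp":[0,0,0],"delta_rot":[0,0,0],"hand":1},{"dp":[0,0,0],"delta_rot":[0,0,0],"hand":1}])

```text
clock: 3.93
ee_pos: [0.6365, -0.1609, 0.0687]
eef_rot: [3.139, 0.001, 0.026]
ft_force: [1.1, -0.1, -0.1]
opening: 0.0354
```

```bash
python3 -c "
from h import *
go(.636,-.161,.165)"
```

```text
t 3.93 dp [  1.1   0.4 -96.3] rot [ 0.16 -0.95  0.02] pos [ 0.6365 -0.1609  0.0687] F [ 1.1 -0.1 -0.1] op 0.0354
```

>>> drive_tool(increments=[{"dp":[0,0,-8],"delta_rot":[0,-0.5,0],"hand":1},{"dp":[0,0,-15],"delta_rot":[0,-0.5,0],"hand":1},{"dp":[0,0,-20],"delta_rot":[0,0,0],"hand":1},{"dp":[0,0,-20],"delta_rot":[0,0,0],"hand":1},{"dp":[0,0,-20],"delta_rot":[0,0,0],"hand":1},{"dp":[0,0,-15],"delta_rot":[0,0,0],"hand":1},{"dp":[0,0,-5],"delta_rot":[0,0,0],"hand":1}])

```text
clock: 4.52
ee_pos: [0.6319, -0.1598, 0.1681]
eef_rot: [-3.141, 0.0, 0.027]
ft_force: [1.1, 0.0, -2.5]
opening: 0.0358
```

```bash
python3 -c "
from h import *
go(.354,-.2856,.15)
c=robot.camera('top'); bases(c)"
```

```text
t 4.52 dp [-277.6  125.8   22.9] rot [-0.03  1.   -0.01] pos [ 0.6319 -0.1598  0.1681] F [ 1.1  0.  -2.5] op 0.0358
disc@z5 [ 0.3543 -0.2855  0.0405] res 0.0007
disc@z5 [0.3694 0.2737 0.0567] res 0.0007
disc@z5 [0.4462 0.1    0.05  ] res 0.0008
disc@z5 [0.522  0.3549 0.0483] res 0.0008
disc@z5 [ 0.5446 -0.4061  0.0414] res 0.0008
```

>>> drive_tool(increments=[{"dp":[-15,6,0],"delta_rot":[0,0.5,0],"hand":1},{"dp":[-30,13,0],"delta_rot":[0,0,0],"hand":1},{"dp":[-30,13,0],"delta_rot":[0,0,0],"hand":1},{"dp":[-30,14,0],"delta_rot":[0,0,0],"hand":1},{"dp":[-30,14,0],"delta_rot":[0,0,0],"hand":1},{"dp":[-30,14,0],"delta_rot":[0,0,0],"hand":1},{"dp":[-30,14,0],"delta_rot":[0,0,0],"hand":1},{"dp":[-30,14,0],"delta_rot":[0,0,0],"hand":1},{"dp":[-20,8,0],"delta_rot":[0,0,0],"hand":1},{"dp":[-12,5,0],"delta_rot":[0,0,0],"hand":1},{"dp":[0,0,0],"delta_rot":[0,0,0],"hand":1},{"dp":[0,0,0],"delta_rot":[0,0,0],"hand":1}])

```text
clock: 5.57
ee_pos: [0.3572, -0.2732, 0.1553]
eef_rot: [-3.128, -0.003, 0.043]
ft_force: [0.8, -0.4, -3.5]
opening: 0.0361
```

```bash
python3 -c "
from h import *
go(.354,-.2856,.08)"
```

```text
t 5.57 dp [-1.1 13.4 75.2] rot [-0.77  1.58  0.11] pos [ 0.3572 -0.2732  0.1553] F [ 0.8 -0.4 -3.5] op 0.0361
```

>>> drive_tool(increments=[{"dp":[-1,12,5],"delta_rot":[-0.7,1.4,0],"hand":1},{"dp":[0,0,15],"delta_rot":[0,0,0],"hand":1},{"dp":[0,0,20],"delta_rot":[0,0,0],"hand":1},{"dp":[0,0,15],"delta_rot":[0,0,0],"hand":1},{"dp":[0,0,5],"delta_rot":[0,0,0],"hand":1},{"dp":[0,0,0],"delta_rot":[0,0,0],"hand":1}])

```text
clock: 6.07
ee_pos: [0.359, -0.2831, 0.0912]
eef_rot: [-3.138, -0.009, 0.003]
ft_force: [0.1, 0.0, -4.0]
opening: 0.0352
```

```bash
python3 -c "
from h import *
go(.354,-.2856,.055)"
```

```text
t 6.07 dp [-4.9  2.6 36.2] rot [-0.2   0.12  0.34] pos [ 0.359  -0.2831  0.0912] F [ 0.1  0.  -4. ] op 0.0352
```

>>> drive_tool(increments=[{"dp":[-3,2,6],"delta_rot":[-0.2,0.1,0.3],"hand":1},{"dp":[-2,0,10],"delta_rot":[0,0,0],"hand":1},{"dp":[0,0,9],"delta_rot":[0,0,0],"hand":1},{"dp":[0,0,5],"delta_rot":[0,0,0],"hand":1},{"dp":[0,0,1],"delta_rot":[0,0,0],"hand":1}])

```text
clock: 6.48
ee_pos: [0.3556, -0.2857, 0.0596]
eef_rot: [3.139, 0.004, 0.003]
ft_force: [-0.1, 0.0, -3.0]
opening: 0.0353
```

```bash
python3 -c "
from h import *
go(.354,-.2856,.051)"
```

```text
t 6.48 dp [-1.6 -0.2  8.6] rot [ 0.14 -0.1   0.13] pos [ 0.3556 -0.2857  0.0596] F [-0.1  0.  -3. ] op 0.0353
```

>>> drive_tool(increments=[{"dp":[-1,0,3],"delta_rot":[0,0,0],"hand":1},{"dp":[0,0,2],"delta_rot":[0,0,0],"hand":1},{"dp":[0,0,1.5],"delta_rot":[0,0,0],"hand":1}])

```text
clock: 6.73
ee_pos: [0.3548, -0.2861, 0.0527]
eef_rot: [3.139, 0.003, 0.004]
ft_force: [0.4, 0.0, -3.5]
opening: 0.0357
```

>>> drive_tool(increments=[{"dp":[0,0,0.5],"delta_rot":[0,0,0],"hand":1}])

```text
clock: 6.82
ee_pos: [0.3548, -0.2862, 0.0521]
eef_rot: [3.139, 0.003, 0.004]
ft_force: [0.4, 0.4, -1.8]
opening: 0.0356
```

>>> drive_tool(increments=[{"dp":[0,0,1],"delta_rot":[0,0,0],"hand":1},{"dp":[0,0,0],"delta_rot":[0,0,0],"hand":0.1},{"dp":[0,0,0],"delta_rot":[0,0,0],"hand":-0.2},{"dp":[0,0,0],"delta_rot":[0,0,0],"hand":-0.5},{"dp":[0,0,0],"delta_rot":[0,0,0],"hand":-1},{"dp":[0,0,0],"delta_rot":[0,0,0],"hand":-1}])

```text
clock: 7.32
ee_pos: [0.3572, -0.2887, 0.0549]
eef_rot: [3.133, 0.003, 0.012]
ft_force: [1.1, -0.2, -1.0]
opening: 0.0843
```

>>> drive_tool(increments=[{"dp":[0,0,-10],"delta_rot":[0,0,0],"hand":-1},{"dp":[0,0,-30],"delta_rot":[0,0,0],"hand":-1},{"dp":[0,0,-30],"delta_rot":[0,0,0],"hand":-1},{"dp":[0,0,-30],"delta_rot":[0,0,0],"hand":-1},{"dp":[0,0,-20],"delta_rot":[0,0,0],"hand":-1},{"dp":[0,0,0],"delta_rot":[0,0,0],"hand":-1}])

```text
clock: 7.82
ee_pos: [0.3556, -0.287, 0.1824]
eef_rot: [3.134, 0.003, 0.01]
ft_force: [0.4, -0.9, 0.9]
opening: 0.0854
```

```bash
python3 -c "
from h import *
go(.539,-.387,.16)
c=robot.camera('top'); bases(c); tops(c,.045,.07,(.354,-.285),.05)
tops(c,.08,.1,(.539,-.387),.03);tops(c,.05,.07,(.539,-.387),.05)"
```

```text
t 7.82 dp [183.1 100.2  24.3] rot [ 0.42 -0.38  0.11] pos [ 0.3556 -0.287   0.1824] F [ 0.4 -0.9  0.9] op 0.0854
disc@z5 [0.3693 0.2737 0.0567] res 0.0007
disc@z5 [ 0.4333 -0.1007  0.059 ] res 0.0008
disc@z5 [0.4459 0.0998 0.0502] res 0.0007
disc@z5 [0.522  0.355  0.0483] res 0.0007
disc@z5 [ 0.5447 -0.4062  0.0415] res 0.0007
n 27 mean [ 0.3671 -0.2837  0.0529] mid [ 0.3674 -0.2848]
n 78 mean [ 0.5389 -0.3871  0.0865] mid [ 0.5392 -0.3872]
n 582 mean [ 0.5383 -0.3851  0.0598] mid [ 0.5391 -0.3866]
```

>>> drive_tool(increments=[{"dp":[15,8,0],"delta_rot":[0.3,-0.3,0],"hand":-1},{"dp":[30,17,0],"delta_rot":[0,0,0],"hand":-1},{"dp":[30,17,0],"delta_rot":[0,0,0],"hand":-1},{"dp":[30,17,5],"delta_rot":[0,0,0],"hand":-1},{"dp":[30,17,5],"delta_rot":[0,0,0],"hand":-1},{"dp":[20,12,5],"delta_rot":[0,0,0],"hand":-1},{"dp":[10,5,5],"delta_rot":[0,0,0],"hand":-1},{"dp":[0,0,0],"delta_rot":[0,0,0],"hand":-1},{"dp":[0,0,0],"delta_rot":[0,0,0],"hand":-1}])

```text
clock: 8.62
ee_pos: [0.5234, -0.3793, 0.1468]
eef_rot: [-3.133, -0.002, 0.017]
ft_force: [0.1, 0.6, 0.3]
opening: 0.0854
```

```bash
python3 -c "
from h import *
go(.539,-.387,.085)
c=robot.camera('top'); bases(c); tops(c,.045,.07,(.354,-.285),.05)
cv2.imwrite('pics/b1.png',cv2.resize(c['img'][170:290,300:460],(640,480),interpolation=cv2.INTER_CUBIC))
c=robot.camera('side');  tops(c,.045,.07,(.354,-.285),.05)"
```

```text
t 8.62 dp [16.2  8.2 61.5] rot [-0.49  0.63  0.06] pos [ 0.5234 -0.3793  0.1468] F [0.1 0.6 0.3] op 0.0854
disc@z5 [0.3693 0.2736 0.0568] res 0.0008
disc@z5 [0.4459 0.0998 0.0502] res 0.0007
disc@z5 [0.522  0.355  0.0484] res 0.0007
n 41 mean [ 0.3606 -0.2773  0.0546] mid [ 0.359  -0.2801]
few 0
```

View pics/b1.png

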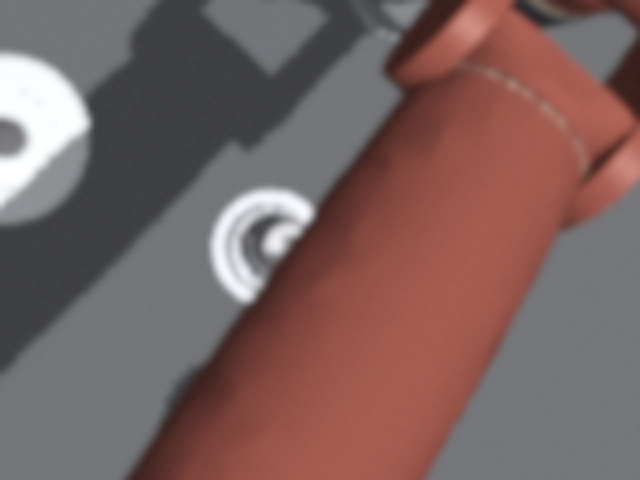

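>>> drive_tool(increments=[{"dp":[8,4,5],"delta_rot":[-0.4,0.5,0],"hand":-0.2},{"dp":[7,4,12],"delta_rot":[0,0,0],"hand":-0.2},{"dp":[0,0,15],"delta_rot":[0,0,0],"hand":-0.2},{"dp":[0,0,10],"delta_rot":[0,0,0],"hand":-0.2},{"dp":[0,0,2],"delta_rot":[0,0,0],"hand":-0.2},{"dp":[0,0,0],"delta_rot":[0,0,0],"hand":-0.2}])

```text
clock: 9.22
ee_pos: [0.5371, -0.3869, 0.1035]
eef_rot: [3.138, -0.001, 0.005]
ft_force: [-0.3, 0.4, 0.3]
opening: 0.0514
```

```bash
python3 -c "
from h import *
go(.539,-.387,.085)"
```

```text
t 9.22 dp [ 1.8  0.  18.5] rot [ 0.18 -0.18 -0.03] pos [ 0.5371 -0.3869  0.1035] F [-0.3  0.4  0.3] op 0.0514
```

>>> drive_tool(increments=[{"dp":[1,0,7],"delta_rot":[0,0,0],"hand":-0.2},{"dp":[0.5,0,6],"delta_rot":[0,0,0],"hand":-0.2},{"dp":[0,0,2],"delta_rot":[0,0,0],"hand":-0.2},{"dp":[0,0,0],"delta_rot":[0,0,0],"hand":-0.2}])

```text
clock: 9.55
ee_pos: [0.5391, -0.3874, 0.0891]
eef_rot: [3.136, -0.001, 0.008]
ft_force: [-0.0, 0.4, 0.8]
opening: 0.0513
```

```bash
python3 -c "
from h import *
go(.539,-.387,.085)"
```

```text
t 9.55 dp [-0.1 -0.4  4.1] rot [ 0.29 -0.31 -0.05] pos [ 0.5391 -0.3874  0.0891] F [-0.   0.4  0.8] op 0.0513
```

>>> drive_tool(increments=[{"dp":[0,0,3],"delta_rot":[0.2,-0.2,0],"hand":-0.2},{"dp":[0,0,0],"delta_rot":[0,0,0],"hand":1},{"dp":[0,0,0],"delta_rot":[0,0,0],"hand":1},{"dp":[0,0,0],"delta_rot":[0,0,0],"hand":1},{"dp":[0,0,0],"delta_rot":[0,0,0],"hand":1},{"dp":[0,0,0],"delta_rot":[0,0,0],"hand":1}])

```text
clock: 10.05
ee_pos: [0.5395, -0.3877, 0.0867]
eef_rot: [3.14, -0.001, 0.004]
ft_force: [0.9, -0.2, -1.4]
opening: 0.0241
```

```bash
python3 -c "
from h import *
go(.539,-.387,.2)"
```

```text
t 10.05 dp [  -0.2   -0.4 -113.3] rot [ 0.11 -0.14 -0.05] pos [ 0.5395 -0.3877  0.0867] F [ 0.9 -0.2 -1.4] op 0.0241
```

>>> drive_tool(increments=[{"dp":[0,0,-10],"delta_rot":[0,0,0],"hand":1},{"dp":[0,0,-25],"delta_rot":[0,0,0],"hand":1},{"dp":[0,0,-30],"delta_rot":[0,0,0],"hand":1},{"dp":[-5,-2,-25],"delta_rot":[0,0,0],"hand":1},{"dp":[-15,-8,-8],"delta_rot":[0,0,0],"hand":1},{"dp":[-28,-15,0],"delta_rot":[0,0,0],"hand":1},{"dp":[-28,-15,0],"delta_rot":[0,0,0],"hand":1},{"dp":[-28,-15,0],"delta_rot":[0,0,0],"hand":1},{"dp":[-28,-15,0],"delta_rot":[0,0,0],"hand":1},{"dp":[-20,-12,0],"delta_rot":[0,0,0],"hand":1},{"dp":[-10,-5,0],"delta_rot":[0,0,0],"hand":1},{"dp":[0,0,0],"delta_rot":[0,0,0],"hand":1},{"dp":[0,0,0],"delta_rot":[0,0,0],"hand":1}])

```text
clock: 11.13
ee_pos: [0.3713, -0.2973, 0.1963]
eef_rot: [3.133, -0.001, 0.013]
ft_force: [0.9, 0.5, -1.1]
opening: 0.024
```

```bash
python3 -c "
from h import *
go(.3545,-.2856,.12)
c=robot.camera('side'); 
cv2.imwrite('pics/b2.png',cv2.resize(c['img'][100:384,200:512],(780,600),interpolation=cv2.INTER_CUBIC))
print(cv2.projectPoints(np.array([[.3541,-.2856,.005]]),*(lambda T:(cv2.Rodrigues(T[:3,:3])[0],T[:3,3]))(np.linalg.inv(c['pose'])),K(c),np.array(c['dist_coeffs']))[0])
"
```

```text
t 11.13 dp [-17.4 -12.3  76. ] rot [ 0.51 -0.46 -0.02] pos [ 0.3713 -0.2973  0.1963] F [ 0.9  0.5 -1.1] op 0.024
[[[345.66080309 170.26857748]]]
```

```bash
python3 -c "
from h import *
c=robot.camera('top')
def pt(u,v): return ray(c,[[300+u/4-.4,170+v/4-.4]],.005)[0,:2]
for u,v in((211,245),(265,188),(225,213),(240,300)):
  p=pt(u,v); print(p.round(4), np.hypot(*(p-[.3541,-.2856])).round(4))
m=(c['img'].min(2)>170)[215:250,345:385].astype(int)
for r in m[::2]: print(''.join('.#'[k] for k in r))
go(.3545,-.2856,.12)"
```

```text
[ 0.3571 -0.244 ] 0.0417
[ 0.3964 -0.2831] 0.0424
[ 0.3793 -0.2544] 0.0401
[ 0.3185 -0.2636] 0.0419
........................................
........................................
........................................
........................................
........................................
........................................
........................................
........................................
........................................
........................................
.............###........................
.........#########......................
..........############..................
...........#################............
.............##############.............
................##########..............
........................................
........................................
t 11.23 dp [-18.  -12.7  76. ] rot [ 0.5  -0.44  0.  ] pos [ 0.3719 -0.2977  0.1962] F [ 0.5  0.4 -0.7] op 0.024
```

>>> drive_tool(increments=[{"dp":[-8,-5,0],"delta_rot":[0.3,-0.3,0],"hand":1},{"dp":[-8,-6,5],"delta_rot":[0,0,0],"hand":1},{"dp":[-2,-1,15],"delta_rot":[0,0,0],"hand":1},{"dp":[0,0,10],"delta_rot":[0,0,0],"hand":1},{"dp":[0,0,0],"delta_rot":[0,0,0],"hand":1},{"dp":[0,0,0],"delta_rot":[0,0,0],"hand":1}])

```text
clock: 11.73
ee_pos: [0.3538, -0.2853, 0.1647]
eef_rot: [3.14, 0.002, 0.002]
ft_force: [-0.1, -0.3, -0.2]
opening: 0.024
```

```bash
python3 -c "
from h import *
go(.3545,-.2856,.12)"
```

```text
t 11.73 dp [ 0.6  0.2 44.7] rot [ 0.11 -0.07  0.08] pos [ 0.3538 -0.2853  0.1647] F [-0.1 -0.3 -0.2] op 0.024
```

>>> drive_tool(increments=[{"dp":[0.5,0,8],"delta_rot":[0,0,0],"hand":1},{"dp":[0,0,12],"delta_rot":[0,0,0],"hand":1},{"dp":[0,0,12],"delta_rot":[0,0,0],"hand":1},{"dp":[0,0,8],"delta_rot":[0,0,0],"hand":1},{"dp":[0,0,3],"delta_rot":[0,0,0],"hand":1},{"dp":[0,0,0],"delta_rot":[0,0,0],"hand":1}])

```text
clock: 12.23
ee_pos: [0.355, -0.2858, 0.1182]
eef_rot: [3.139, 0.003, 0.003]
ft_force: [0.0, 0.4, -2.2]
opening: 0.0238
```

```bash
python3 -c "
from h import *
go(.3545,-.2856,.0917)"
```

```text
t 12.23 dp [-0.5 -0.3 26.5] rot [ 0.14 -0.1   0.11] pos [ 0.355  -0.2858  0.1182] F [ 0.   0.4 -2.2] op 0.0238
```

>>> drive_tool(increments=[{"dp":[-0.5,0,5],"delta_rot":[0.1,-0.1,0],"hand":1},{"dp":[0,0,6],"delta_rot":[0,0,0],"hand":1},{"dp":[0,0,5],"delta_rot":[0,0,0],"hand":1},{"dp":[0,0,3],"delta_rot":[0,0,0],"hand":1},{"dp":[0,0,2],"delta_rot":[0,0,0],"hand":1}])

```text
clock: 12.65
ee_pos: [0.3552, -0.2867, 0.0965]
eef_rot: [3.139, 0.003, 0.002]
ft_force: [-0.6, 0.6, -1.3]
opening: 0.0242
```

```bash
python3 -c "
from h import *
go(.3545,-.2856,.0917)"
```

```text
t 12.65 dp [-0.7 -1.1  4.8] rot [ 0.13 -0.08  0.11] pos [ 0.3552 -0.2867  0.0965] F [-0.6  0.6 -1.3] op 0.0242
```

>>> drive_tool(increments=[{"dp":[-0.5,-1,2],"delta_rot":[0,0,0],"hand":1},{"dp":[0,0,1.5],"delta_rot":[0,0,0],"hand":1},{"dp":[0,0,0.5],"delta_rot":[0,0,0],"hand":1}])

```text
clock: 12.9
ee_pos: [0.3547, -0.2856, 0.0918]
eef_rot: [3.139, 0.003, 0.002]
ft_force: [0.7, 0.5, -0.3]
opening: 0.0242
```

>>> drive_tool(increments=[{"dp":[0,0,0.5],"delta_rot":[0,0,0],"hand":1}])

```text
clock: 12.98
ee_pos: [0.3548, -0.2857, 0.0915]
eef_rot: [3.139, 0.003, 0.002]
ft_force: [0.8, 0.2, 0.1]
opening: 0.0237
```

>>> drive_tool(increments=[{"dp":[0,0,0],"delta_rot":[0,0,0],"hand":0},{"dp":[0,0,0],"delta_rot":[0,0,0],"hand":-0.5},{"dp":[0,0,0],"delta_rot":[0,0,0],"hand":-0.5},{"dp":[0,0,-8],"delta_rot":[0,0,0],"hand":-0.5},{"dp":[0,0,-30],"delta_rot":[0,0,0],"hand":-1},{"dp":[0,0,-35],"delta_rot":[0,0,0],"hand":-1},{"dp":[0,0,-30],"delta_rot":[0,0,0],"hand":-1},{"dp":[10,-15,-10],"delta_rot":[0,0,0],"hand":-1},{"dp":[20,-30,0],"delta_rot":[0,0,0],"hand":-1},{"dp":[23,-33,0],"delta_rot":[0,0,0],"hand":-1},{"dp":[23,-33,0],"delta_rot":[0,0,0],"hand":-1},{"dp":[23,-33,0],"delta_rot":[0,0,0],"hand":-1},{"dp":[23,-33,0],"delta_rot":[0,0,0],"hand":-1},{"dp":[23,-33,0],"delta_rot":[0,0,0],"hand":-1},{"dp":[23,-33,0],"delta_rot":[0,0,0],"hand":-1},{"dp":[23,-33,0],"delta_rot":[0,0,0],"hand":-1},{"dp":[23,-33,0],"delta_rot":[0,0,0],"hand":-1},{"dp":[20,-29,0],"delta_rot":[0,0,0],"hand":-1},{"dp":[8,-12,0],"delta_rot":[0,0,0],"hand":-1},{"dp":[0,0,0],"delta_rot":[0,0,0],"hand":-1}])

```text
clock: 14.65
ee_pos: [0.6104, 0.0768, 0.2305]
eef_rot: [3.129, -0.007, 0.043]
ft_force: [-0.6, -0.1, -0.2]
opening: 0.0857
```

```bash
python3 -c "
from h import *
go(.6134,.0865,.13)
c=robot.camera('top'); bases(c)
tops(c,.052,.08,(.354,-.285),.05); tops(c,.08,.1,(.354,-.285),.04)
tops(c,.085,.1,(.432,-.0957),.03); tops(c,.085,.1,(.444,.0967),.03)"
```

```text
t 14.65 dp [  0.2 -11.  100.4] rot [ 0.72 -1.57 -0.26] pos [0.6104 0.0768 0.2305] F [-0.6 -0.1 -0.2] op 0.0857
disc@z5 [ 0.3519 -0.3025  0.0419] res 0.0009
disc@z5 [0.3693 0.2737 0.0566] res 0.0007
disc@z5 [ 0.4331 -0.1008  0.059 ] res 0.0008
disc@z5 [0.522  0.3548 0.0481] res 0.0008
n 612 mean [ 0.3553 -0.2846  0.0647] mid [ 0.3556 -0.2858]
n 87 mean [ 0.3553 -0.2866  0.0911] mid [ 0.3553 -0.2873]
n 81 mean [ 0.4314 -0.0949  0.0943] mid [ 0.4315 -0.0948]
few 0
```

>>> drive_tool(increments=[{"dp":[0,-6,5],"delta_rot":[0.5,-1.2,-0.2],"hand":-1},{"dp":[0,-4,15],"delta_rot":[0,0,0],"hand":-1},{"dp":[0,0,25],"delta_rot":[0,0,0],"hand":-1},{"dp":[0,0,25],"delta_rot":[0,0,0],"hand":-1},{"dp":[0,0,20],"delta_rot":[0,0,0],"hand":-1},{"dp":[0,0,8],"delta_rot":[0,0,0],"hand":-1},{"dp":[0,0,0],"delta_rot":[0,0,0],"hand":-1}])

```text
clock: 15.28
ee_pos: [0.6077, 0.08, 0.1272]
eef_rot: [3.137, -0.015, 0.007]
ft_force: [0.3, 1.0, 0.0]
opening: 0.0856
```

```bash
python3 -c "
from h import *
go(.6134,.0865,.069)"
```

```text
t 15.28 dp [ 5.4 -6.8 58.2] rot [ 0.26 -0.25 -0.55] pos [0.6077 0.08   0.1272] F [0.3 1.  0. ] op 0.0856
```

>>> drive_tool(increments=[{"dp":[5,-6,2],"delta_rot":[0.2,-0.2,-0.5],"hand":-1},{"dp":[0,0,10],"delta_rot":[0,0,0],"hand":-1},{"dp":[0,0,15],"delta_rot":[0,0,0],"hand":-1},{"dp":[0,0,12],"delta_rot":[0,0,0],"hand":-1},{"dp":[0,0,5],"delta_rot":[0,0,0],"hand":-1},{"dp":[0,0,0],"delta_rot":[0,0,0],"hand":-1}])

```text
clock: 15.78
ee_pos: [0.6156, 0.085, 0.0839]
eef_rot: [3.141, -0.004, 0.011]
ft_force: [-0.3, -0.2, 0.3]
opening: 0.0853
```

```bash
python3 -c "
from h import *
go(.6134,.0865,.069)"
```

```text
t 15.78 dp [-2.3 -1.5 14.9] rot [ 0.02 -0.4  -0.14] pos [0.6156 0.085  0.0839] F [-0.3 -0.2  0.3] op 0.0853
```

>>> drive_tool(increments=[{"dp":[-1.5,-1,6],"delta_rot":[0,-0.3,0],"hand":-1},{"dp":[0,0,5],"delta_rot":[0,0,0],"hand":-1},{"dp":[0,0,2],"delta_rot":[0,0,0],"hand":-1},{"dp":[0,0,0],"delta_rot":[0,0,0],"hand":-1}])

```text
clock: 16.12
ee_pos: [0.6153, 0.0863, 0.0714]
eef_rot: [3.141, -0.004, 0.006]
ft_force: [0.5, 0.2, 0.4]
opening: 0.0855
```

```bash
python3 -c "
from h import *
go(.6134,.0865,.069)"
```

```text
t 16.12 dp [-1.9 -0.2  2.4] rot [ 0.02 -0.22 -0.13] pos [0.6153 0.0863 0.0714] F [0.5 0.2 0.4] op 0.0855
```

>>> drive_tool(increments=[{"dp":[-1.5,0,2],"delta_rot":[0,-0.2,0],"hand":-1},{"dp":[0,0,0],"delta_rot":[0,0,0],"hand":1},{"dp":[0,0,0],"delta_rot":[0,0,0],"hand":1},{"dp":[0,0,0],"delta_rot":[0,0,0],"hand":1},{"dp":[0,0,0],"delta_rot":[0,0,0],"hand":1},{"dp":[0,0,0],"delta_rot":[0,0,0],"hand":1},{"dp":[0,0,0],"delta_rot":[0,0,0],"hand":1}])

```text
clock: 16.7
ee_pos: [0.6148, 0.0867, 0.0715]
eef_rot: [-3.142, 0.003, -0.005]
ft_force: [-0.7, 0.9, -1.6]
opening: 0.0412
```

```bash
python3 -c "
from h import *
go(.6134,.0865,.17)"
```

```text
t 16.7 dp [ -1.1   0.2 -98.5] rot [-0.   -0.18 -0.1 ] pos [0.6148 0.0867 0.0715] F [-0.7  0.9 -1.6] op 0.0412
```

>>> drive_tool(increments=[{"dp":[0,0,-8],"delta_rot":[0,0,0],"hand":1},{"dp":[0,0,-18],"delta_rot":[0,0,0],"hand":1},{"dp":[0,0,-25],"delta_rot":[0,0,0],"hand":1},{"dp":[0,0,-25],"delta_rot":[0,0,0],"hand":1},{"dp":[0,0,-15],"delta_rot":[0,0,0],"hand":1},{"dp":[0,0,-2],"delta_rot":[0,0,0],"hand":1},{"dp":[-4,-12,0],"delta_rot":[0,0,0],"hand":1},{"dp":[-10,-28,0],"delta_rot":[0,0,0],"hand":1},{"dp":[-11,-32,0],"delta_rot":[0,0,0],"hand":1},{"dp":[-11,-32,0],"delta_rot":[0,0,0],"hand":1},{"dp":[-11,-32,0],"delta_rot":[0,0,0],"hand":1},{"dp":[-11,-32,0],"delta_rot":[0,0,0],"hand":1},{"dp":[-11,-32,0],"delta_rot":[0,0,0],"hand":1},{"dp":[-9,-28,0],"delta_rot":[0,0,0],"hand":1},{"dp":[-5,-15,0],"delta_rot":[0,0,0],"hand":1},{"dp":[-2,-5,0],"delta_rot":[0,0,0],"hand":1},{"dp":[0,0,0],"delta_rot":[0,0,0],"hand":1}])

```text
clock: 18.12
ee_pos: [0.5093, 0.3463, 0.1416]
eef_rot: [3.135, -0.009, -0.054]
ft_force: [-0.6, -0.7, -5.7]
opening: 0.0416
```

```bash
python3 -c "
from h import *
go(.5234,.355,.09)
c=robot.camera('top'); bases(c)
c=robot.camera('side'); bases(c)"
```

```text
t 18.12 dp [15.8 -9.1 51. ] rot [ 0.35  1.97 -0.35] pos [0.5093 0.3463 0.1416] F [-0.6 -0.7 -5.7] op 0.0416
disc@z5 [ 0.3518 -0.3023  0.0422] res 0.0008
disc@z5 [ 0.4331 -0.1009  0.0592] res 0.0008
disc@z5 [0.4504 0.0975 0.0501] res 0.0007
disc@z5 [ 0.4749 -0.1513  0.0582] res 0.0014
```

>>> drive_tool(increments=[{"dp":[8,-5,0],"delta_rot":[0.3,1.0,-0.3],"hand":1},{"dp":[7,-4,2],"delta_rot":[0,0.6,0],"hand":1},{"dp":[0,0,12],"delta_rot":[0,0,0],"hand":1},{"dp":[0,0,8],"delta_rot":[0,0,0],"hand":1},{"dp":[0,0,2],"delta_rot":[0,0,0],"hand":1},{"dp":[0,0,0],"delta_rot":[0,0,0],"hand":1}])

```text
clock: 18.72
ee_pos: [0.5295, 0.349, 0.1139]
eef_rot: [3.139, -0.015, -0.005]
ft_force: [0.1, 0.4, -4.2]
opening: 0.0413
```

```bash
python3 -c "
from h import *
go(.5234,.355,.056)
c=robot.camera('side'); 
cv2.imwrite('pics/b3.png',cv2.resize(c['img'][200:300,100:240],(770,550),interpolation=cv2.INTER_CUBIC))
t=np.linspace(0,6.28,9)[:8]
P=np.c_[.522+.0475*np.cos(t),.355+.0475*np.sin(t),0*t+.005]
T=np.linalg.inv(c['pose']); q=cv2.projectPoints(P,cv2.Rodrigues(T[:3,:3])[0],T[:3,3],K(c),np.array(c['dist_coeffs']))[0].reshape(-1,2)
print(((q-[100,200]+.4)*5.5).round())"
```

```text
t 18.72 dp [-6.  -6.1 57.9] rot [ 0.16  0.18 -0.56] pos [0.5295 0.349  0.1139] F [ 0.1  0.4 -4.2] op 0.0413
[[331. 217.]
 [298. 264.]
 [317. 311.]
 [379. 329.]
 [446. 307.]
 [477. 259.]
 [456. 213.]
 [396. 197.]]
```

View pics/b3.png

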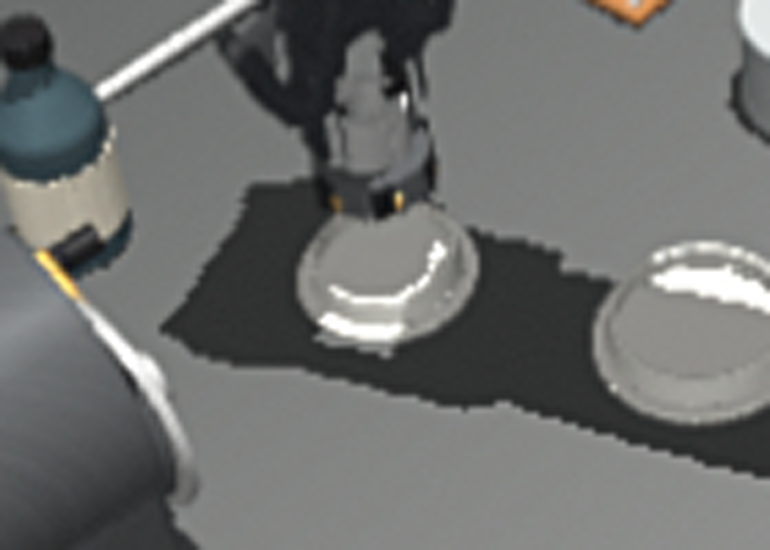

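The crop shows base_medium at about (388,270), where it was predicted, with the cutter hanging just above it.

>>> drive_tool(increments=[{"dp":[-5,-5,0],"delta_rot":[0.1,0.1,-0.4],"hand":1},{"dp":[0,0,8],"delta_rot":[0,0,0],"hand":1},{"dp":[0,0,12],"delta_rot":[0,0,0],"hand":1},{"dp":[0,0,10],"delta_rot":[0,0,0],"hand":1},{"dp":[0,0,4],"delta_rot":[0,0,0],"hand":1},{"dp":[0,0,0],"delta_rot":[0,0,0],"hand":1}])

```text
clock: 19.27
ee_pos: [0.5238, 0.3546, 0.0769]
eef_rot: [3.141, -0.003, -0.001]
ft_force: [-0.6, -0.1, -4.9]
opening: 0.0414
```

```bash
python3 -c "
from h import *
go(.5234,.355,.0545)"
```

```text
t 19.27 dp [-0.3 -0.4 22.4] rot [ 0.03  0.04 -0.11] pos [0.5238 0.3546 0.0769] F [-0.6 -0.1 -4.9] op 0.0414
```

>>> drive_tool(increments=[{"dp":[0,0,6],"delta_rot":[0,0,0],"hand":1},{"dp":[0,0,7],"delta_rot":[0,0,0],"hand":1},{"dp":[0,0,4],"delta_rot":[0,0,0],"hand":1},{"dp":[0,0,2],"delta_rot":[0,0,0],"hand":1},{"dp":[0,0,1],"delta_rot":[0,0,0],"hand":1}])

```text
clock: 19.68
ee_pos: [0.5241, 0.3548, 0.055]
eef_rot: [3.141, -0.003, -0.0]
ft_force: [-1.1, -1.3, 2.8]
opening: 0.0413
```

>>> drive_tool(increments=[{"dp":[0,0,1],"delta_rot":[0,0,0],"hand":1}])

```text
clock: 19.77
ee_pos: [0.5244, 0.3549, 0.0549]
eef_rot: [3.141, -0.003, -0.0]
ft_force: [-2.5, -1.8, 3.7]
opening: 0.0419
```

>>> drive_tool(increments=[{"dp":[0,0,0],"delta_rot":[0,0,0],"hand":0},{"dp":[0,0,0],"delta_rot":[0,0,0],"hand":-0.4},{"dp":[0,0,0],"delta_rot":[0,0,0],"hand":-1},{"dp":[0,0,0],"delta_rot":[0,0,0],"hand":-1},{"dp":[0,0,-8],"delta_rot":[0,0,0],"hand":-1},{"dp":[0,0,-25],"delta_rot":[0,0,0],"hand":-1},{"dp":[0,0,-35],"delta_rot":[0,0,0],"hand":-1},{"dp":[0,0,-35],"delta_rot":[0,0,0],"hand":-1},{"dp":[0,0,-15],"delta_rot":[0,0,0],"hand":-1},{"dp":[-5,15,0],"delta_rot":[0,0,0],"hand":-1},{"dp":[-9,28,0],"delta_rot":[0,0,0],"hand":-1},{"dp":[-10,33,0],"delta_rot":[0,0,0],"hand":-1},{"dp":[-10,33,0],"delta_rot":[0,0,0],"hand":-1},{"dp":[-10,33,0],"delta_rot":[0,0,0],"hand":-1},{"dp":[-10,33,0],"delta_rot":[0,0,0],"hand":-1},{"dp":[-10,30,0],"delta_rot":[0,0,0],"hand":-1},{"dp":[-6,20,0],"delta_rot":[0,0,0],"hand":-1},{"dp":[0,5,0],"delta_rot":[0,0,0],"hand":-1},{"dp":[0,0,0],"delta_rot":[0,0,0],"hand":-1}])

```text
clock: 21.35
ee_pos: [0.4596, 0.1203, 0.1988]
eef_rot: [-3.129, -0.003, -0.058]
ft_force: [0.1, 1.4, 0.6]
opening: 0.0856
```

```bash
python3 -c "
from h import *
go(.4443,.0966,.13)
c=robot.camera('top'); bases(c)
tops(c,.045,.07,(.522,.355),.05)
tops(c,.085,.1,(.444,.0967),.05);tops(c,.05,.07,(.444,.0967),.07)
c=robot.camera('side'); tops(c,.08,.1,(.444,.0967),.06);tops(c,.05,.07,(.444,.0967),.08); tops(c,.045,.07,(.522,.355),.05)
cv2.imwrite('pics/b4.png',cv2.resize(c['img'][130:330,120:390],(800,592),interpolation=cv2.INTER_CUBIC))
"
```

```text
t 21.35 dp [-17.9  24.5  67.9] rot [-0.68 -2.14  0.1 ] pos [0.4596 0.1203 0.1988] F [0.1 1.4 0.6] op 0.0856
disc@z5 [ 0.3518 -0.3024  0.0421] res 0.0009
disc@z5 [ 0.4332 -0.1008  0.0591] res 0.0008
disc@z5 [0.522  0.355  0.0484] res 0.0007
n 157 mean [0.5236 0.3538 0.055 ] mid [0.5233 0.3538]
few 0
n 109 mean [0.4236 0.0762 0.0606] mid [0.4264 0.0836]
n 48 mean [0.4432 0.1    0.0845] mid [0.4435 0.0995]
n 475 mean [0.4399 0.104  0.0575] mid [0.4441 0.0992]
n 139 mean [0.5193 0.3585 0.0524] mid [0.5212 0.3583]
```

View pics/b4.png

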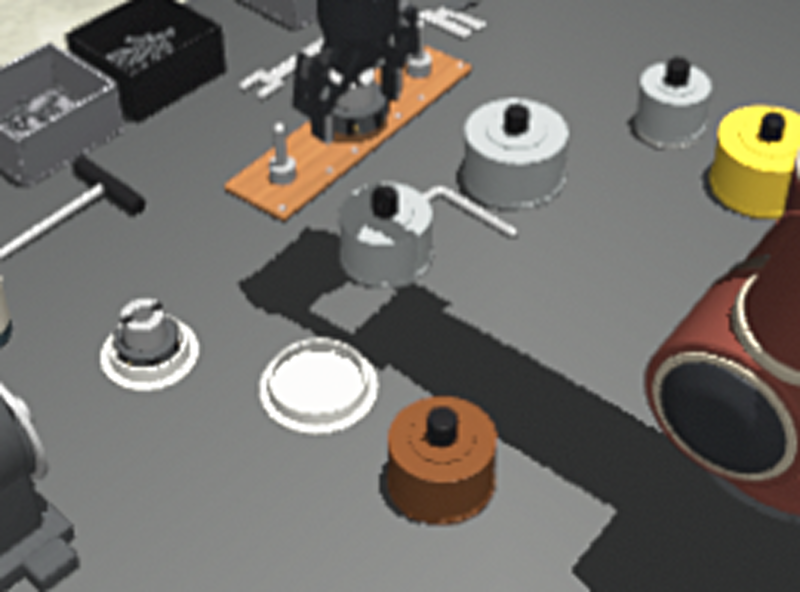

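```bash
python3 -c "
from h import *; import pickle
a=pickle.load(open('side.pkl','rb')); b=robot.camera('side')
for c in(a,b): tops(c,.08,.1,(.444,.0967),.06);tops(c,.05,.07,(.444,.0967),.08);tops(c,.02,.045,(.444,.0967),.07)
"
```

```text
n 51 mean [0.4396 0.1023 0.084 ] mid [0.4404 0.1009]
n 468 mean [0.4353 0.1061 0.0575] mid [0.4398 0.1019]
n 189 mean [0.4162 0.1241 0.0328] mid [0.4286 0.109 ]
n 47 mean [0.4429 0.0995 0.0844] mid [0.4438 0.0985]
n 476 mean [0.4397 0.1036 0.0575] mid [0.4441 0.0987]
n 181 mean [0.4209 0.1229 0.0322] mid [0.4348 0.11  ]
```

>>> drive_tool(increments=[{"dp":[-6,13,0],"delta_rot":[-0.4,-1.2,0.1],"hand":-0.2},{"dp":[-5,12,5],"delta_rot":[-0.2,-0.6,0],"hand":-0.2},{"dp":[0,0,20],"delta_rot":[0,0,0],"hand":-0.2},{"dp":[0,0,20],"delta_rot":[0,0,0],"hand":-0.2},{"dp":[0,0,12],"delta_rot":[0,0,0],"hand":-0.2},{"dp":[0,0,3],"delta_rot":[0,0,0],"hand":-0.2},{"dp":[0,0,0],"delta_rot":[0,0,0],"hand":-0.2}])

```text
clock: 22.08
ee_pos: [0.4486, 0.0958, 0.1352]
eef_rot: [3.141, 0.016, -0.002]
ft_force: [0.1, -0.3, -0.4]
opening: 0.0514
```

```bash
python3 -c "
from h import *
go(.4486,.094,.087)"
```

```text
t 22.08 dp [ 0.1  1.8 48.2] rot [0.04 0.08 0.57] pos [0.4486 0.0958 0.1352] F [ 0.1 -0.3 -0.4] op 0.0514
```

>>> drive_tool(increments=[{"dp":[0,1.5,6],"delta_rot":[0,0,0.4],"hand":-0.2},{"dp":[0,0,12],"delta_rot":[0,0,0],"hand":-0.2},{"dp":[0,0,12],"delta_rot":[0,0,0],"hand":-0.2},{"dp":[0,0,6],"delta_rot":[0,0,0],"hand":-0.2},{"dp":[0,0,2],"delta_rot":[0,0,0],"hand":-0.2},{"dp":[0,0,0],"delta_rot":[0,0,0],"hand":-0.2}])

```text
clock: 22.58
ee_pos: [0.4499, 0.0937, 0.0959]
eef_rot: [3.141, 0.005, 0.002]
ft_force: [0.3, -0.2, 0.3]
opening: 0.0513
```

```bash
python3 -c "
from h import *
go(.4486,.094,.087)"
```

```text
t 22.58 dp [-1.3 -0.3  8.9] rot [ 0.06 -0.06  0.17] pos [0.4499 0.0937 0.0959] F [ 0.3 -0.2  0.3] op 0.0513
```

>>> drive_tool(increments=[{"dp":[-1,0,5],"delta_rot":[0,0,0],"hand":-0.2},{"dp":[0,0,2.5],"delta_rot":[0,0,0],"hand":-0.2},{"dp":[0,0,0.5],"delta_rot":[0,0,0],"hand":0},{"dp":[0,0,0],"delta_rot":[0,0,0],"hand":1},{"dp":[0,0,0],"delta_rot":[0,0,0],"hand":1},{"dp":[0,0,0],"delta_rot":[0,0,0],"hand":1},{"dp":[0,0,0],"delta_rot":[0,0,0],"hand":1},{"dp":[0,0,0],"delta_rot":[0,0,0],"hand":1}])

```text
clock: 23.25
ee_pos: [0.45, 0.0939, 0.0888]
eef_rot: [3.141, 0.005, 0.007]
ft_force: [0.9, 0.0, -0.9]
opening: 0.0242
```

```bash
python3 -c "
from h import *
go(.4486,.094,.087)
c=robot.camera('side'); tops(c,.08,.1,(.444,.0967),.06);tops(c,.05,.07,(.444,.0967),.08);tops(c,.02,.045,(.444,.0967),.07)"
```

```text
t 23.25 dp [-1.4 -0.1  1.8] rot [ 0.05 -0.25  0.2 ] pos [0.45   0.0939 0.0888] F [ 0.9  0.  -0.9] op 0.0242
n 87 mean [0.4423 0.0964 0.0886] mid [0.4436 0.0965]
n 411 mean [0.4352 0.105  0.0584] mid [0.4424 0.0971]
n 185 mean [0.4219 0.1215 0.0332] mid [0.4335 0.1093]
```

>>> drive_tool(increments=[{"dp":[0,0,-10],"delta_rot":[0,0,0],"hand":1},{"dp":[0,0,-25],"delta_rot":[0,0,0],"hand":1},{"dp":[0,0,-30],"delta_rot":[0,0,0],"hand":1},{"dp":[0,0,-25],"delta_rot":[0,0,0],"hand":1},{"dp":[0,0,-5],"delta_rot":[0,0,0],"hand":1},{"dp":[5,-15,0],"delta_rot":[0,0,0],"hand":1},{"dp":[8,-28,0],"delta_rot":[0,0,0],"hand":1},{"dp":[9,-32,0],"delta_rot":[0,0,0],"hand":1},{"dp":[9,-32,0],"delta_rot":[0,0,0],"hand":1},{"dp":[9,-32,0],"delta_rot":[0,0,0],"hand":1},{"dp":[9,-32,0],"delta_rot":[0,0,0],"hand":1},{"dp":[9,-30,0],"delta_rot":[0,0,0],"hand":1},{"dp":[6,-20,0],"delta_rot":[0,0,0],"hand":1},{"dp":[3,-10,0],"delta_rot":[0,0,0],"hand":1},{"dp":[0,0,0],"delta_rot":[0,0,0],"hand":1},{"dp":[0,0,0],"delta_rot":[0,0,0],"hand":1}])

```text
clock: 24.63
ee_pos: [0.5154, 0.3339, 0.183]
eef_rot: [3.136, -0.001, -0.003]
ft_force: [-0.6, -0.3, -1.1]
opening: 0.024
```

```bash
cat >> h.py <<'E'
def ring(c,x,y,r,z=.005):
    # brightness just inside / outside the expected flange circle, where visible: count edge hits by small shift search
    g=c['img'].min(2).astype(float); t=np.linspace(0,2*np.pi,90,endpoint=False); T=np.linalg.inv(c['pose']); best=[]
    for rr in (r-.004,r+.004):
        P=np.c_[x+rr*np.cos(t),y+rr*np.sin(t),0*t+z]
        q=cv2.projectPoints(P,cv2.Rodrigues(T[:3,:3])[0],T[:3,3],K(c),np.array(c['dist_coeffs']))[0].astype(np.float32)
        best.append(cv2.remap(g.astype(np.float32),q[...,0],q[...,1],1).ravel())
    ok=(best[0]-best[1])>40; print("ring ok at deg",np.degrees(t[ok]).round().astype(int).tolist())
E
python3 -c "
from h import *
go(.5234,.355,.12)
c=robot.camera('top'); ring(c,.522,.355,.0475); c=robot.camera('side'); ring(c,.522,.355,.0475)"
```

```text
t 24.63 dp [  8.1 -21.5  62.8] rot [ 0.31  0.12 -0.02] pos [0.5154 0.3339 0.183 ] F [-0.6 -0.3 -1.1] op 0.024
ring ok at deg [324, 328, 332, 336]
ring ok at deg [24, 28, 32, 36, 40, 44, 48, 52, 56, 60, 64, 68, 72, 76, 80, 84, 200, 204, 208, 212, 216, 220, 224, 228, 232, 236, 240, 244, 248, 252]
```

Base still in place.

>>> drive_tool(increments=[{"dp":[4,-11,0],"delta_rot":[0.2,0.1,0],"hand":1},{"dp":[4,-10,0],"delta_rot":[0,0,0],"hand":1},{"dp":[0,0,3],"delta_rot":[0,0,0],"hand":1},{"dp":[0,0,8],"delta_rot":[0,0,0],"hand":1},{"dp":[0,0,3],"delta_rot":[0,0,0],"hand":1},{"dp":[0,0,0],"delta_rot":[0,0,0],"hand":1}])

```text
clock: 25.23
ee_pos: [0.5247, 0.3525, 0.1684]
eef_rot: [3.14, -0.01, 0.002]
ft_force: [-0.4, -0.2, -2.0]
opening: 0.0241
```

```bash
python3 -c "
from h import *
go(.5234,.355,.12)"
```

```text
t 25.23 dp [-1.3 -2.6 48.4] rot [ 0.09 -0.06 -0.36] pos [0.5247 0.3525 0.1684] F [-0.4 -0.2 -2. ] op 0.0241
```

>>> drive_tool(increments=[{"dp":[-1,-2,2],"delta_rot":[0,0,-0.2],"hand":1},{"dp":[0,0,8],"delta_rot":[0,0,0],"hand":1},{"dp":[0,0,12],"delta_rot":[0,0,0],"hand":1},{"dp":[0,0,12],"delta_rot":[0,0,0],"hand":1},{"dp":[0,0,8],"delta_rot":[0,0,0],"hand":1},{"dp":[0,0,3],"delta_rot":[0,0,0],"hand":1},{"dp":[0,0,0],"delta_rot":[0,0,0],"hand":1}])

```text
clock: 25.82
ee_pos: [0.5222, 0.3534, 0.1163]
eef_rot: [3.138, -0.005, -0.004]
ft_force: [0.4, -0.2, -0.8]
opening: 0.0242
```

```bash
python3 -c "
from h import *
go(.5234,.355,.0938)"
```

```text
t 25.82 dp [ 1.2 -1.7 22.5] rot [ 0.2   0.13 -0.17] pos [0.5222 0.3534 0.1163] F [ 0.4 -0.2 -0.8] op 0.0242
```

>>> drive_tool(increments=[{"dp":[1,-1.5,0],"delta_rot":[0.1,0.1,0],"hand":1},{"dp":[0,0,6],"delta_rot":[0,0,0],"hand":1},{"dp":[0,0,6],"delta_rot":[0,0,0],"hand":1},{"dp":[0,0,4],"delta_rot":[0,0,0],"hand":1},{"dp":[0,0,2],"delta_rot":[0,0,0],"hand":1}])

```text
clock: 26.23
ee_pos: [0.524, 0.3553, 0.0976]
eef_rot: [3.141, -0.005, 0.002]
ft_force: [0.2, -0.0, -1.7]
opening: 0.0239
```

>>> drive_tool(increments=[{"dp":[0,0,1.5],"delta_rot":[0,0,0],"hand":1}])

```text
clock: 26.32
ee_pos: [0.524, 0.3553, 0.0958]
eef_rot: [3.141, -0.005, 0.002]
ft_force: [-0.7, -0.1, -1.4]
opening: 0.0239
```

>>> drive_tool(increments=[{"dp":[0,0,1.5],"delta_rot":[0,0,0],"hand":1},{"dp":[0,0,1],"delta_rot":[0,0,0],"hand":1}])

```text
clock: 26.48
ee_pos: [0.5242, 0.3554, 0.0935]
eef_rot: [3.141, -0.005, 0.002]
ft_force: [-1.0, -0.5, 3.3]
opening: 0.0241
```

>>> drive_tool(increments=[{"dp":[0,0,0.5],"delta_rot":[0,0,0],"hand":1}])

```text
clock: 26.57
ee_pos: [0.5244, 0.3555, 0.0936]
eef_rot: [3.141, -0.005, 0.003]
ft_force: [-1.1, -0.4, 1.1]
opening: 0.0241
```

>>> drive_tool(increments=[{"dp":[0,0,0],"delta_rot":[0,0,0],"hand":0},{"dp":[0,0,0],"delta_rot":[0,0,0],"hand":-0.5},{"dp":[0,0,0],"delta_rot":[0,0,0],"hand":-0.5},{"dp":[0,0,-8],"delta_rot":[0,0,0],"hand":-0.5},{"dp":[0,0,-30],"delta_rot":[0,0,0],"hand":-1},{"dp":[0,0,-35],"delta_rot":[0,0,0],"hand":-1},{"dp":[0,0,-25],"delta_rot":[0,0,0],"hand":-1},{"dp":[4,15,-5],"delta_rot":[0,0,0],"hand":-1},{"dp":[8,30,0],"delta_rot":[0,0,0],"hand":-1},{"dp":[10,37,0],"delta_rot":[0,0,0],"hand":-1},{"dp":[10,37,0],"delta_rot":[0,0,0],"hand":-1},{"dp":[10,37,0],"delta_rot":[0,0,0],"hand":-1},{"dp":[10,37,0],"delta_rot":[0,0,0],"hand":-1},{"dp":[10,37,0],"delta_rot":[0,0,0],"hand":-1},{"dp":[10,37,0],"delta_rot":[0,0,0],"hand":-1},{"dp":[10,37,0],"delta_rot":[0,0,0],"hand":-1},{"dp":[10,37,0],"delta_rot":[0,0,0],"hand":-1},{"dp":[6,22,0],"delta_rot":[0,0,0],"hand":-1},{"dp":[2,8,0],"delta_rot":[0,0,0],"hand":-1},{"dp":[0,0,0],"delta_rot":[0,0,0],"hand":-1}])

```text
clock: 28.23
ee_pos: [0.6258, -0.0419, 0.2026]
eef_rot: [3.139, -0.002, 0.011]
ft_force: [-0.3, 0.6, 0.4]
opening: 0.0853
```

```bash
python3 -c "
from h import *
go(.6238,-.0378,.14)
c=robot.camera('top'); bases(c)
tops(c,.055,.08,(.522,.355),.06);tops(c,.085,.105,(.522,.355),.04)
tops(c,.066,.09,(.624,-.038),.05)
tops(c,.085,.105,(.432,-.0957),.05);tops(c,.055,.08,(.432,-.0957),.07)"
```

```text
t 28.23 dp [-2.4 -4.3 62.6] rot [ 0.16 -0.4  -0.08] pos [ 0.6258 -0.0419  0.2026] F [-0.3  0.6  0.4] op 0.0853
disc@z5 [ 0.352  -0.3025  0.0423] res 0.0008
disc@z5 [0.3692 0.2736 0.0569] res 0.0008
disc@z5 [0.5294 0.3717 0.0495] res 0.0008
n 881 mean [0.5224 0.3533 0.0661] mid [0.5226 0.3544]
n 89 mean [0.5236 0.3556 0.093 ] mid [0.5238 0.356 ]
n 187 mean [ 0.6182 -0.0359  0.0793] mid [ 0.6199 -0.0378]
n 33 mean [ 0.4308 -0.1022  0.0951] mid [ 0.4306 -0.103 ]
n 577 mean [ 0.4287 -0.1224  0.0676] mid [ 0.4299 -0.1239]
```

>>> drive_tool(increments=[{"dp":[-2,-4,5],"delta_rot":[0.1,-0.3,0],"hand":-1},{"dp":[0,0,20],"delta_rot":[0,0,0],"hand":-1},{"dp":[0,0,20],"delta_rot":[0,0,0],"hand":-1},{"dp":[0,0,20],"delta_rot":[0,0,0],"hand":-1},{"dp":[0,0,12],"delta_rot":[0,0,0],"hand":-1},{"dp":[0,0,3],"delta_rot":[0,0,0],"hand":-1},{"dp":[0,0,0],"delta_rot":[0,0,0],"hand":-1}])

```text
clock: 28.87
ee_pos: [0.6211, -0.0258, 0.1187]
eef_rot: [-3.139, -0.017, -0.0]
ft_force: [-0.7, -0.2, -0.3]
opening: 0.0855
```

```bash
python3 -c "
from h import *
go(.6238,-.0378,.074)"
```

```text
t 28.87 dp [ 2.6 12.1 44.7] rot [-0.16 -0.01  0.62] pos [ 0.6211 -0.0258  0.1187] F [-0.7 -0.2 -0.3] op 0.0855
```

>>> drive_tool(increments=[{"dp":[2,11,0],"delta_rot":[-0.1,0,0.5],"hand":-1},{"dp":[0,0,0],"delta_rot":[0,0,0],"hand":-1},{"dp":[0,0,0],"delta_rot":[0,0,0],"hand":-1}])

```text
clock: 29.12
ee_pos: [0.624, -0.0361, 0.1204]
eef_rot: [-3.141, -0.006, -0.003]
ft_force: [0.7, -0.3, -0.4]
opening: 0.0852
```

```bash
python3 -c "
from h import *
go(.6238,-.0378,.074)"
```

```text
t 29.12 dp [-0.3  1.7 46.4] rot [-0.03 -0.12  0.23] pos [ 0.624  -0.0361  0.1204] F [ 0.7 -0.3 -0.4] op 0.0852
```

>>> drive_tool(increments=[{"dp":[0,1.5,4],"delta_rot":[0,0,0.1],"hand":-1},{"dp":[0,0,10],"delta_rot":[0,0,0],"hand":-1},{"dp":[0,0,10],"delta_rot":[0,0,0],"hand":-1},{"dp":[0,0,8],"delta_rot":[0,0,0],"hand":-1},{"dp":[0,0,3],"delta_rot":[0,0,0],"hand":-1},{"dp":[0,0,0],"delta_rot":[0,0,0],"hand":-1}])

```text
clock: 29.62
ee_pos: [0.6262, -0.0391, 0.0851]
eef_rot: [3.141, 0.001, 0.012]
ft_force: [0.0, 0.3, 0.3]
opening: 0.0855
```

```bash
python3 -c "
from h import *
go(.6238,-.0378,.074)"
```

```text
t 29.62 dp [-2.5 -1.3 11. ] rot [ 0.02 -0.44  0.03] pos [ 0.6262 -0.0391  0.0851] F [0.  0.3 0.3] op 0.0855
```

>>> drive_tool(increments=[{"dp":[-2,-1,5],"delta_rot":[0,-0.3,0],"hand":-1},{"dp":[0,0,4],"delta_rot":[0,0,0],"hand":-1},{"dp":[0,0,1],"delta_rot":[0,0,0],"hand":-1}])

```text
clock: 29.87
ee_pos: [0.6237, -0.0379, 0.0734]
eef_rot: [3.141, 0.001, 0.001]
ft_force: [-0.5, -0.4, 0.2]
opening: 0.0852
```

```bash
python3 -c "
from h import *
go(.6238,-.0378,.074)"
```

```text
t 29.87 dp [ 0.1 -0.1 -0.6] rot [ 0.01 -0.04  0.03] pos [ 0.6237 -0.0379  0.0734] F [-0.5 -0.4  0.2] op 0.0852
```

>>> drive_tool(increments=[{"dp":[0,0,-0.5],"delta_rot":[0,0,0],"hand":1},{"dp":[0,0,0],"delta_rot":[0,0,0],"hand":1},{"dp":[0,0,0],"delta_rot":[0,0,0],"hand":1},{"dp":[0,0,0],"delta_rot":[0,0,0],"hand":1},{"dp":[0,0,0],"delta_rot":[0,0,0],"hand":1},{"dp":[0,0,0],"delta_rot":[0,0,0],"hand":1}], force=90)

```text
clock: 30.37
ee_pos: [0.6246, -0.0362, 0.0748]
eef_rot: [-3.139, -0.001, -0.005]
ft_force: [0.5, -0.4, -1.6]
opening: 0.0494
```

```bash
python3 -c "
from h import *
go(.6238,-.0378,.074)"
```

```text
t 30.37 dp [-0.8  1.6  0.8] rot [-0.16 -0.18  0.04] pos [ 0.6246 -0.0362  0.0748] F [ 0.5 -0.4 -1.6] op 0.0494
```

>>> drive_tool(increments=[{"dp":[0,0,-8],"delta_rot":[0,0,0],"hand":1},{"dp":[0,0,-18],"delta_rot":[0,0,0],"hand":1},{"dp":[0,0,-25],"delta_rot":[0,0,0],"hand":1},{"dp":[0,0,-25],"delta_rot":[0,0,0],"hand":1},{"dp":[0,0,-18],"delta_rot":[0,0,0],"hand":1},{"dp":[0,0,-5],"delta_rot":[0,0,0],"hand":1},{"dp":[-10,-12,0],"delta_rot":[0,0,0],"hand":1},{"dp":[-20,-25,0],"delta_rot":[0,0,0],"hand":1},{"dp":[-23,-28,0],"delta_rot":[0,0,0],"hand":1},{"dp":[-23,-28,0],"delta_rot":[0,0,0],"hand":1},{"dp":[-23,-28,0],"delta_rot":[0,0,0],"hand":1},{"dp":[-23,-28,0],"delta_rot":[0,0,0],"hand":1},{"dp":[-23,-28,0],"delta_rot":[0,0,0],"hand":1},{"dp":[-23,-28,0],"delta_rot":[0,0,0],"hand":1},{"dp":[-23,-28,0],"delta_rot":[0,0,0],"hand":1},{"dp":[-23,-28,0],"delta_rot":[0,0,0],"hand":1},{"dp":[-17,-20,0],"delta_rot":[0,0,0],"hand":1},{"dp":[-8,-10,0],"delta_rot":[0,0,0],"hand":1},{"dp":[0,0,0],"delta_rot":[0,0,0],"hand":1},{"dp":[0,0,0],"delta_rot":[0,0,0],"hand":1}])

```text
clock: 32.03
ee_pos: [0.3488, 0.2598, 0.1426]
eef_rot: [3.133, -0.01, -0.095]
ft_force: [0.6, -0.8, -8.5]
opening: 0.0497
```

```bash
python3 -c "
from h import *
go(.3698,.2736,.1)
c=robot.camera('top'); bases(c); ring(c,.3693,.2736,.056)
tops(c,.085,.105,(.432,-.0957),.05);tops(c,.055,.08,(.432,-.0957),.07)
c=robot.camera('side'); ring(c,.3693,.2736,.056)"
```

```text
t 32.03 dp [ 23.4 -14.3  41.2] rot [ 0.4   3.46 -0.36] pos [0.3488 0.2598 0.1426] F [ 0.6 -0.8 -8.5] op 0.0497
disc@z5 [ 0.352  -0.3025  0.0423] res 0.0008
disc@z5 [ 0.4331 -0.1009  0.0592] res 0.0008
disc@z5 [0.5294 0.3717 0.0495] res 0.0008
ring ok at deg [0, 4, 8, 12, 16, 20, 208, 212, 216, 232, 236, 240, 244, 268, 272, 276, 280, 284, 288, 292, 296, 300, 304, 308, 312, 316, 320, 324, 328, 332, 336, 340, 344, 348, 352, 356]
n 87 mean [ 0.4316 -0.0949  0.0943] mid [ 0.4315 -0.0947]
n 1289 mean [ 0.4314 -0.095   0.0677] mid [ 0.4318 -0.0953]
ring ok at deg [0, 4, 8, 12, 16, 20, 24, 28, 32, 36, 40, 44, 48, 52, 56, 60, 64, 68, 72, 76, 80, 196, 200, 204, 208, 212, 216, 220, 224, 228, 232, 236, 344, 348, 352, 356]
```

>>> drive_tool(increments=[{"dp":[10,-7,0],"delta_rot":[0.2,1.5,-0.2],"hand":1},{"dp":[10,-7,0],"delta_rot":[0.2,1.5,-0.1],"hand":1},{"dp":[0,0,0],"delta_rot":[0,0,0],"hand":1},{"dp":[0,0,0],"delta_rot":[0,0,0],"hand":1}])

```text
clock: 32.47
ee_pos: [0.3716, 0.2697, 0.1397]
eef_rot: [3.138, -0.014, -0.015]
ft_force: [-0.4, 0.1, -8.1]
opening: 0.0494
```

```bash
python3 -c "
from h import *
go(.3698,.2736,.0575)"
```

```text
t 32.47 dp [-1.  -4.2 82.2] rot [ 0.18  0.54 -0.51] pos [0.3716 0.2697 0.1397] F [-0.4  0.1 -8.1] op 0.0494
```

>>> drive_tool(increments=[{"dp":[0,-4,4],"delta_rot":[0.1,0.5,-0.4],"hand":1},{"dp":[0,0,12],"delta_rot":[0,0,0],"hand":1},{"dp":[0,0,15],"delta_rot":[0,0,0],"hand":1},{"dp":[0,0,12],"delta_rot":[0,0,0],"hand":1},{"dp":[0,0,5],"delta_rot":[0,0,0],"hand":1},{"dp":[0,0,0],"delta_rot":[0,0,0],"hand":1}])

```text
clock: 32.97
ee_pos: [0.3712, 0.2711, 0.0867]
eef_rot: [3.138, -0.009, -0.005]
ft_force: [-0.3, 0.2, -9.1]
opening: 0.0492
```

```bash
python3 -c "
from h import *
go(.3698,.2736,.0575)"
```

```text
t 32.97 dp [-1.3 -2.6 29.2] rot [ 0.19  0.19 -0.31] pos [0.3712 0.2711 0.0867] F [-0.3  0.2 -9.1] op 0.0492
```

>>> drive_tool(increments=[{"dp":[-1,-2.5,3],"delta_rot":[0.1,0.2,-0.2],"hand":1},{"dp":[0,0,7],"delta_rot":[0,0,0],"hand":1},{"dp":[0,0,7],"delta_rot":[0,0,0],"hand":1},{"dp":[0,0,4],"delta_rot":[0,0,0],"hand":1},{"dp":[0,0,1],"delta_rot":[0,0,0],"hand":1}])

```text
clock: 33.38
ee_pos: [0.3708, 0.2746, 0.0718]
eef_rot: [3.137, -0.004, -0.007]
ft_force: [-1.2, -4.0, -1.4]
opening: 0.0489
```

>>> drive_tool(increments=[{"dp":[0,0,1],"delta_rot":[0,0,0],"hand":1}])

```text
clock: 33.47
ee_pos: [0.3718, 0.2752, 0.0728]
eef_rot: [3.138, -0.004, -0.004]
ft_force: [-3.4, 0.1, -3.8]
opening: 0.0488
```

```bash
python3 -c "
from h import *
go(.3698,.2736,.0575)
c=robot.camera('top'); bases(c); ring(c,.3693,.2736,.056)
a=cv2.resize(c['img'][190:270,115:220],(400,300),interpolation=cv2.INTER_CUBIC)
c=robot.camera('side'); ring(c,.3693,.2736,.056)
b=cv2.resize(c['img'][215:295,180:285],(400,300),interpolation=cv2.INTER_CUBIC)
cv2.imwrite('pics/b5.png',np.hstack([a,b]))"
```

```text
t 33.47 dp [-1.9  1.5 15.3] rot [ 0.23  0.16 -0.13] pos [0.3718 0.2752 0.0728] F [-3.4  0.1 -3.8] op 0.0488
disc@z5 [ 0.352  -0.3025  0.0423] res 0.0008
disc@z5 [ 0.4332 -0.1009  0.0592] res 0.0008
disc@z5 [0.5293 0.3717 0.0494] res 0.0008
ring ok at deg [0, 4, 8, 12, 148, 152, 156, 212, 216, 220, 224, 228, 232, 236, 240, 244, 248, 252, 256, 260, 264, 268, 272, 276, 280, 284, 288, 292, 296, 300, 304, 308, 312, 316, 320, 324, 328, 332, 336, 340, 344, 348, 352, 356]
ring ok at deg [20, 24, 28, 32, 36, 40, 44, 48, 52, 56, 60, 64, 68, 72, 76, 80, 196, 200, 204, 208, 212, 216, 220, 224, 228, 232, 248, 252, 256, 260, 336, 340, 344]
```

View pics/b5.png

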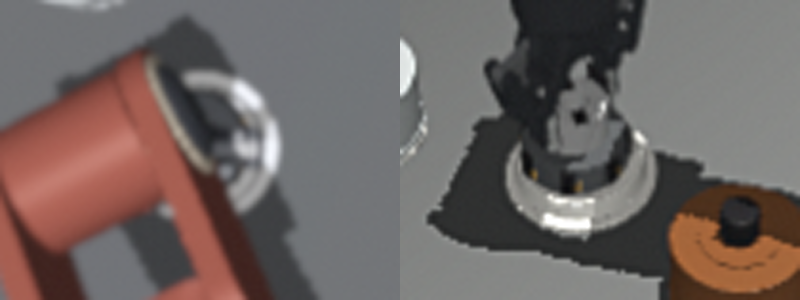

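>>> drive_tool(increments=[{"dp":[0,0,-8],"delta_rot":[0,0,0],"hand":1},{"dp":[0,0,-15],"delta_rot":[0,0,0],"hand":1},{"dp":[0,0,-5],"delta_rot":[0,0,0],"hand":1},{"dp":[0,0,0],"delta_rot":[0,0,0],"hand":1}])

```text
clock: 33.9
ee_pos: [0.3711, 0.2752, 0.0996]
eef_rot: [3.138, -0.003, -0.005]
ft_force: [0.4, -0.4, -9.4]
opening: 0.0499
```

```bash
python3 -c "
from h import *
go(.3698,.2736,.0575)
c=robot.camera('side'); 
cv2.imwrite('pics/b6.png',cv2.resize(c['img'][190:280,190:310],(800,600),interpolation=cv2.INTER_CUBIC))
W=cloud(c)
x,y,z=W[...,0],W[...,1],W[...,2]
m=(abs(x-.371)<.06)&(abs(y-.274)<.06)&(z>.028)
for lo in np.arange(.028,.11,.006):
  p=W[m&(z>=lo)&(z<lo+.006)]
  if len(p): print(round(lo,3),len(p),p.min(0)[:2].round(3),p.max(0)[:2].round(3))
"
```

```text
t 33.9 dp [-1.2  1.4 42.1] rot [ 0.19  0.17 -0.1 ] pos [0.3711 0.2752 0.0996] F [ 0.4 -0.4 -9.4] op 0.0499
0.04 3 [0.348 0.306] [0.397 0.312]
0.046 50 [0.329 0.248] [0.381 0.317]
0.052 48 [0.327 0.248] [0.405 0.317]
0.058 51 [0.329 0.244] [0.403 0.317]
0.064 109 [0.327 0.241] [0.405 0.316]
0.07 129 [0.332 0.241] [0.396 0.316]
0.076 27 [0.333 0.259] [0.38  0.305]
0.082 35 [0.345 0.243] [0.383 0.31 ]
0.088 46 [0.344 0.244] [0.383 0.312]
0.094 56 [0.345 0.243] [0.385 0.313]
0.1 129 [0.345 0.239] [0.392 0.314]
0.106 24 [0.352 0.238] [0.386 0.312]
```

View pics/b6.png

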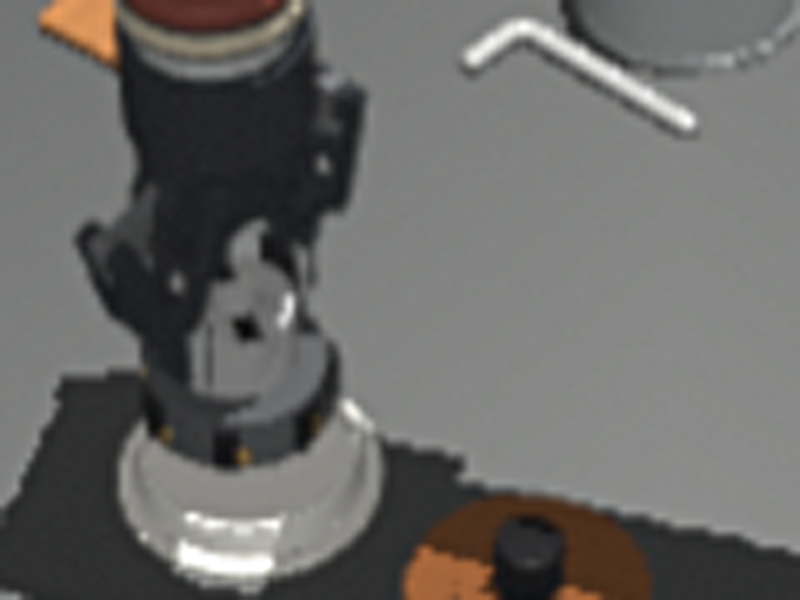

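```bash
python3 -c "
from h import *
go(.3698,.2736,.0575)
c=robot.camera('side'); W=cloud(c); x,y,z=W[...,0],W[...,1],W[...,2]
m=(abs(x-.371)<.06)&(abs(y-.274)<.06)&(z>.048)&(z<.070)
def fit(p,r): 
  f=least_squares(lambda q:np.hypot(p[:,0]-q[0],p[:,1]-q[1])-r,[.37,.275],loss='soft_l1',f_scale=.001); return f.x.round(4), np.median(abs(f.fun)).round(4)
print('body',m.sum(),fit(W[m],.041))
# base wall outer r~.0485, z .008-.018
m=(abs(x-.371)<.07)&(abs(y-.274)<.07)&(z>.008)&(z<.018); p=W[m]; d=np.hypot(p[:,0]-.3693,p[:,1]-.2736); p=p[d>.047]; print('wall',len(p),fit(p,.0483))
# flange edge search by side image gradient
g=c['img'].min(2).astype(np.float32); T=np.linalg.inv(c['pose']); t=np.radians(np.arange(0,360,4))
def samp(X,Y,r,zz):
  q=cv2.projectPoints(np.c_[X+r*np.cos(t),Y+r*np.sin(t),0*t+zz],cv2.Rodrigues(T[:3,:3])[0],T[:3,3],K(c),np.array(c['dist_coeffs']))[0].astype(np.float32)
  return cv2.remap(g,q[...,0],q[...,1],1).ravel()
best=max(((np.clip(samp(X,Y,.0535,.005)-samp(X,Y,.0585,.005),0,80).sum()),X,Y) for X in np.arange(.360,.380,.001) for Y in np.arange(.264,.284,.001)); print('flange',best)
"
```

```text
t 33.95 dp [-1.2  1.4 41.8] rot [ 0.18  0.17 -0.1 ] pos [0.3711 0.2751 0.0993] F [ 0.6  0.4 -8.3] op 0.049
body 249 (array([0.3726, 0.2741]), np.float64(0.0018))
wall 100 (array([0.3679, 0.2747]), np.float64(0.0009))
flange (np.float32(4453.171), np.float64(0.363), np.float64(0.279))
```

>>> drive_tool(increments=[{"dp":[-4,1,3],"delta_rot":[0.1,0.1,0],"hand":1},{"dp":[0,0,8],"delta_rot":[0,0,0],"hand":1},{"dp":[0,0,6],"delta_rot":[0,0,0],"hand":1},{"dp":[0,0,1],"delta_rot":[0,0,0],"hand":1},{"dp":[0,0,0],"delta_rot":[0,0,0],"hand":1}])

```text
clock: 34.42
ee_pos: [0.3637, 0.2724, 0.075]
eef_rot: [3.137, -0.003, -0.012]
ft_force: [0.5, 0.6, -8.4]
opening: 0.0492
```

```bash
python3 -c "
from h import *
go(.3672,.2742,.0575)"
```

```text
t 34.42 dp [ 3.6 -1.9 17.4] rot [ 0.27  0.44 -0.11] pos [0.3637 0.2724 0.075 ] F [ 0.5  0.6 -8.4] op 0.0492
```

>>> drive_tool(increments=[{"dp":[3,-1.5,0],"delta_rot":[0.2,0.3,0],"hand":1},{"dp":[0,0,0],"delta_rot":[0,0,0],"hand":1}])

```text
clock: 34.58
ee_pos: [0.3662, 0.2736, 0.0736]
eef_rot: [3.139, -0.003, -0.006]
ft_force: [0.6, -0.3, -6.8]
opening: 0.0489
```

```bash
python3 -c "
from h import *
go(.3672,.2742,.0575)"
```

```text
t 34.58 dp [ 1.  -0.6 16.1] rot [ 0.12  0.23 -0.11] pos [0.3662 0.2736 0.0736] F [ 0.6 -0.3 -6.8] op 0.0489
```

>>> drive_tool(increments=[{"dp":[0.5,0,3],"delta_rot":[0,0.1,0],"hand":1},{"dp":[0,0,3],"delta_rot":[0,0,0],"hand":1}])

```text
clock: 34.75
ee_pos: [0.3677, 0.274, 0.0682]
eef_rot: [3.14, -0.003, -0.0]
ft_force: [1.0, -0.1, -10.4]
opening: 0.0493
```

>>> drive_tool(increments=[{"dp":[0,0,2],"delta_rot":[0,0,0],"hand":1}])

```text
clock: 34.83
ee_pos: [0.3678, 0.2741, 0.066]
eef_rot: [3.141, -0.003, -0.0]
ft_force: [-0.2, 0.2, -8.4]
opening: 0.0493
```

Past the rim freely now.

>>> drive_tool(increments=[{"dp":[0,0,3],"delta_rot":[0,0,0],"hand":1},{"dp":[0,0,1.5],"delta_rot":[0,0,0],"hand":1},{"dp":[0,0,1],"delta_rot":[0,0,0],"hand":1}])

```text
clock: 35.08
ee_pos: [0.368, 0.2741, 0.0599]
eef_rot: [3.141, -0.003, 0.0]
ft_force: [-0.3, 0.2, -7.9]
opening: 0.0492
```

>>> drive_tool(increments=[{"dp":[0,0,1],"delta_rot":[0,0,0],"hand":1}])

```text
clock: 35.17
ee_pos: [0.3679, 0.2741, 0.0587]
eef_rot: [3.141, -0.003, -0.0]
ft_force: [-0.5, -0.2, -7.7]
opening: 0.0491
```

>>> drive_tool(increments=[{"dp":[0,0,1],"delta_rot":[0,0,0],"hand":1},{"dp":[0,0,1],"delta_rot":[0,0,0],"hand":1}])

```text
clock: 35.33
ee_pos: [0.3684, 0.2743, 0.0582]
eef_rot: [3.14, -0.003, -0.001]
ft_force: [-5.3, -2.2, 1.6]
opening: 0.0496
```

>>> drive_tool(increments=[{"dp":[0,0,0.5],"delta_rot":[0,0,0],"hand":1}])

```text
clock: 35.42
ee_pos: [0.3685, 0.2743, 0.0584]
eef_rot: [3.14, -0.003, -0.001]
ft_force: [-3.0, -1.3, -3.2]
opening: 0.0493
```

>>> drive_tool(increments=[{"dp":[0,0,0.5],"delta_rot":[0,0,0],"hand":-0.2},{"dp":[0,0,0],"delta_rot":[0,0,0],"hand":-0.6},{"dp":[0,0,0],"delta_rot":[0,0,0],"hand":-1},{"dp":[0,0,0],"delta_rot":[0,0,0],"hand":-1},{"dp":[0,0,-8],"delta_rot":[0,0,0],"hand":-1},{"dp":[0,0,-25],"delta_rot":[0,0,0],"hand":-1},{"dp":[0,0,-35],"delta_rot":[0,0,0],"hand":-1},{"dp":[0,0,-35],"delta_rot":[0,0,0],"hand":-1},{"dp":[3,15,-15],"delta_rot":[0,0,0],"hand":-1},{"dp":[5,30,0],"delta_rot":[0,0,0],"hand":-1},{"dp":[6,36,0],"delta_rot":[0,0,0],"hand":-1},{"dp":[6,36,0],"delta_rot":[0,0,0],"hand":-1},{"dp":[6,36,0],"delta_rot":[0,0,0],"hand":-1},{"dp":[6,36,0],"delta_rot":[0,0,0],"hand":-1},{"dp":[6,36,0],"delta_rot":[0,0,0],"hand":-1},{"dp":[6,36,0],"delta_rot":[0,0,0],"hand":-1},{"dp":[6,36,0],"delta_rot":[0,0,0],"hand":-1},{"dp":[6,36,0],"delta_rot":[0,0,0],"hand":-1},{"dp":[4,20,0],"delta_rot":[0,0,0],"hand":-1},{"dp":[0,0,0],"delta_rot":[0,0,0],"hand":-1}], force=60)

```text
clock: 37.08
ee_pos: [0.444, -0.0906, 0.2116]
eef_rot: [-3.135, -0.01, -0.09]
ft_force: [0.2, -0.8, 0.5]
opening: 0.0853
```

```bash
python3 -c "
from h import *
go(.4316,-.095,.13)
c=robot.camera('top'); bases(c)
tops(c,.05,.075,(.369,.273),.05)
tops(c,.085,.105,(.432,-.0957),.05)
import pickle
a=pickle.load(open('side.pkl','rb'))
for q in (a,robot.camera('side')): tops(q,.08,.105,(.432,-.0957),.06);tops(q,.05,.075,(.432,-.0957),.08)
"
```

```text
t 37.08 dp [-17.2   4.7  80.7] rot [-0.3  -3.31  0.35] pos [ 0.444  -0.0906  0.2116] F [ 0.2 -0.8  0.5] op 0.0853
disc@z5 [ 0.3521 -0.3025  0.0423] res 0.0008
disc@z5 [0.3693 0.2735 0.057 ] res 0.0008
disc@z5 [0.5293 0.3716 0.0495] res 0.0008
n 238 mean [0.3698 0.2722 0.0619] mid [0.37   0.2722]
few 0
n 53 mean [ 0.426  -0.0881  0.0887] mid [ 0.4263 -0.09  ]
n 621 mean [ 0.4214 -0.0824  0.0623] mid [ 0.4263 -0.089 ]
n 53 mean [ 0.426  -0.088   0.0888] mid [ 0.4274 -0.089 ]
n 624 mean [ 0.4214 -0.0824  0.0623] mid [ 0.4263 -0.0887]
```

>>> drive_tool(increments=[{"dp":[-5,2,5],"delta_rot":[-0.2,-1.6,0.2],"hand":-0.2},{"dp":[-5,2,15],"delta_rot":[0,-1.3,0],"hand":-0.2},{"dp":[0,0,22],"delta_rot":[0,0,0],"hand":-0.2},{"dp":[0,0,20],"delta_rot":[0,0,0],"hand":-0.2},{"dp":[0,0,8],"delta_rot":[0,0,0],"hand":-0.2},{"dp":[0,0,0],"delta_rot":[0,0,0],"hand":-0.2},{"dp":[0,0,0],"delta_rot":[0,0,0],"hand":-0.2}])

```text
clock: 37.77
ee_pos: [0.4319, -0.0847, 0.1353]
eef_rot: [-3.137, -0.027, 0.004]
ft_force: [-0.3, 0.0, -0.3]
opening: 0.0512
```

```bash
python3 -c "
from h import *
go(.4316,-.095,.094)"
```

```text
t 37.77 dp [-0.4 10.4 41.3] rot [-0.24  0.14  0.97] pos [ 0.4319 -0.0847  0.1353] F [-0.3  0.  -0.3] op 0.0512
```

>>> drive_tool(increments=[{"dp":[0,9,0],"delta_rot":[-0.2,0.1,0.8],"hand":-0.2},{"dp":[0,0,0],"delta_rot":[0,0,0],"hand":-0.2}])

```text
clock: 37.93
ee_pos: [0.4322, -0.0935, 0.1358]
eef_rot: [-3.142, -0.007, 0.001]
ft_force: [-0.2, 0.1, 0.1]
opening: 0.0514
```

>>> drive_tool(increments=[{"dp":[0,0,6],"delta_rot":[0,0,0],"hand":-0.2},{"dp":[0,0,10],"delta_rot":[0,0,0],"hand":-0.2},{"dp":[0,0,8],"delta_rot":[0,0,0],"hand":-0.2},{"dp":[0,0,3],"delta_rot":[0,0,0],"hand":-0.2},{"dp":[0,0,0],"delta_rot":[0,0,0],"hand":-0.2}])

```text
clock: 38.35
ee_pos: [0.4341, -0.095, 0.1092]
eef_rot: [3.139, 0.004, 0.007]
ft_force: [0.3, 0.6, -0.7]
opening: 0.0513
```

```bash
python3 -c "
from h import *
go(.4316,-.095,.094)"
```

```text
t 38.35 dp [-2.6 -0.  15.2] rot [ 0.12 -0.27  0.16] pos [ 0.4341 -0.095   0.1092] F [ 0.3  0.6 -0.7] op 0.0513
```

>>> drive_tool(increments=[{"dp":[-2,0,5],"delta_rot":[0.1,-0.2,0.1],"hand":-0.2},{"dp":[0,0,6],"delta_rot":[0,0,0],"hand":-0.2},{"dp":[0,0,2],"delta_rot":[0,0,0],"hand":-0.2},{"dp":[0,0,0],"delta_rot":[0,0,0],"hand":-0.2}])

```text
clock: 38.68
ee_pos: [0.4316, -0.0949, 0.0943]
eef_rot: [-3.141, -0.001, -0.0]
ft_force: [-1.0, -0.3, -0.1]
opening: 0.0514
```

```bash
python3 -c "
from h import *
go(.4316,-.095,.094)"
```

```text
t 38.68 dp [-0.   0.1  0.3] rot [-0.01 -0.    0.04] pos [ 0.4316 -0.0949  0.0943] F [-1.  -0.3 -0.1] op 0.0514
```

>>> drive_tool(increments=[{"dp":[0,0,0],"delta_rot":[0,0,0],"hand":1},{"dp":[0,0,0],"delta_rot":[0,0,0],"hand":1},{"dp":[0,0,0],"delta_rot":[0,0,0],"hand":1},{"dp":[0,0,0],"delta_rot":[0,0,0],"hand":1},{"dp":[0,0,0],"delta_rot":[0,0,0],"hand":1},{"dp":[0,0,0],"delta_rot":[0,0,0],"hand":1}])

```text
clock: 39.18
ee_pos: [0.4316, -0.0947, 0.0943]
eef_rot: [-3.141, -0.001, 0.0]
ft_force: [-0.4, 0.1, -0.5]
opening: 0.0242
```

```bash
python3 -c "
from h import *
go(.4316,-.095,.094)"
```

```text
t 39.18 dp [0.  0.3 0.3] rot [-0.02  0.01  0.05] pos [ 0.4316 -0.0947  0.0943] F [-0.4  0.1 -0.5] op 0.0242
```

>>> drive_tool(increments=[{"dp":[0,0,-10],"delta_rot":[0,0,0],"hand":1},{"dp":[0,0,-25],"delta_rot":[0,0,0],"hand":1},{"dp":[0,0,-30],"delta_rot":[0,0,0],"hand":1},{"dp":[0,0,-25],"delta_rot":[0,0,0],"hand":1},{"dp":[0,0,-10],"delta_rot":[0,0,0],"hand":1},{"dp":[-3,-15,0],"delta_rot":[0,0,0],"hand":1},{"dp":[-5,-28,0],"delta_rot":[0,0,0],"hand":1},{"dp":[-5,-32,0],"delta_rot":[0,0,0],"hand":1},{"dp":[-5,-32,0],"delta_rot":[0,0,0],"hand":1},{"dp":[-5,-32,0],"delta_rot":[0,0,0],"hand":1},{"dp":[-5,-32,0],"delta_rot":[0,0,0],"hand":1},{"dp":[-5,-32,0],"delta_rot":[0,0,0],"hand":1},{"dp":[-5,-32,0],"delta_rot":[0,0,0],"hand":1},{"dp":[-5,-32,0],"delta_rot":[0,0,0],"hand":1},{"dp":[-5,-32,0],"delta_rot":[0,0,0],"hand":1},{"dp":[-5,-28,0],"delta_rot":[0,0,0],"hand":1},{"dp":[-3,-18,0],"delta_rot":[0,0,0],"hand":1},{"dp":[-2,-10,0],"delta_rot":[0,0,0],"hand":1},{"dp":[0,0,0],"delta_rot":[0,0,0],"hand":1},{"dp":[0,0,0],"delta_rot":[0,0,0],"hand":1}])

```text
clock: 40.85
ee_pos: [0.3674, 0.276, 0.1996]
eef_rot: [3.141, -0.004, -0.001]
ft_force: [0.7, -0.3, -2.6]
opening: 0.0243
```

```bash
python3 -c "
from h import *
go(.3695,.2736,.12)
c=robot.camera('top'); ring(c,.3693,.2736,.056);bases(c)
c=robot.camera('side'); ring(c,.3693,.2736,.056)"
```

```text
t 40.85 dp [ 2.1  2.4 79.6] rot [ 0.01  0.02 -0.16] pos [0.3674 0.276  0.1996] F [ 0.7 -0.3 -2.6] op 0.0243
ring ok at deg [0, 12, 16, 96, 100, 104, 168, 172, 176, 180, 184, 188, 192, 196, 204, 208, 212, 216, 220, 224, 228, 232, 236, 240, 244, 248, 252, 256, 260, 264, 268, 272, 276, 280, 284, 288, 292, 296, 300, 304, 308, 312, 316, 320, 324, 328, 332, 336, 340, 344, 348, 352, 356]
disc@z5 [ 0.3521 -0.3026  0.0424] res 0.0008
disc@z5 [0.5293 0.3717 0.0496] res 0.0007
ring ok at deg [16, 20, 24, 28, 32, 36, 40, 44, 48, 52, 56, 60, 64, 68, 72, 76, 80, 196, 200, 204, 208, 212, 216, 220, 224, 232, 236, 240, 244, 248, 252, 256, 260, 264, 268]
```

>>> drive_tool(increments=[{"dp":[2,2,0],"delta_rot":[0,0,0],"hand":1},{"dp":[0,0,6],"delta_rot":[0,0,0],"hand":1},{"dp":[0,0,8],"delta_rot":[0,0,0],"hand":1},{"dp":[0,0,2],"delta_rot":[0,0,0],"hand":1},{"dp":[0,0,0],"delta_rot":[0,0,0],"hand":1}])

```text
clock: 41.37
ee_pos: [0.3711, 0.2699, 0.1818]
eef_rot: [3.141, -0.016, 0.001]
ft_force: [-0.4, -0.4, -1.6]
opening: 0.024
```

```bash
python3 -c "
from h import *
go(.3695,.2736,.12)"
```

```text
t 41.37 dp [-1.6 -3.7 61.8] rot [ 0.05 -0.02 -0.59] pos [0.3711 0.2699 0.1818] F [-0.4 -0.4 -1.6] op 0.024
```

>>> drive_tool(increments=[{"dp":[-1.5,-3.5,0],"delta_rot":[0,0,-0.5],"hand":1},{"dp":[0,0,6],"delta_rot":[0,0,0],"hand":1},{"dp":[0,0,12],"delta_rot":[0,0,0],"hand":1},{"dp":[0,0,12],"delta_rot":[0,0,0],"hand":1},{"dp":[0,0,8],"delta_rot":[0,0,0],"hand":1},{"dp":[0,0,3],"delta_rot":[0,0,0],"hand":1},{"dp":[0,0,0],"delta_rot":[0,0,0],"hand":1}])

```text
clock: 41.95
ee_pos: [0.369, 0.2733, 0.1358]
eef_rot: [3.14, -0.002, -0.001]
ft_force: [0.3, 0.0, -1.8]
opening: 0.024
```

```bash
python3 -c "
from h import *
go(.3695,.2736,.0993)"
```

```text
t 41.95 dp [ 0.6 -0.3 36.5] rot [ 0.08  0.05 -0.06] pos [0.369  0.2733 0.1358] F [ 0.3  0.  -1.8] op 0.024
```

>>> drive_tool(increments=[{"dp":[0.5,0,5],"delta_rot":[0,0,0],"hand":1},{"dp":[0,0,8],"delta_rot":[0,0,0],"hand":1},{"dp":[0,0,6],"delta_rot":[0,0,0],"hand":1},{"dp":[0,0,4],"delta_rot":[0,0,0],"hand":1},{"dp":[0,0,3],"delta_rot":[0,0,0],"hand":1},{"dp":[0,0,1],"delta_rot":[0,0,0],"hand":1}])

```text
clock: 42.45
ee_pos: [0.37, 0.2736, 0.1067]
eef_rot: [3.141, -0.001, 0.001]
ft_force: [-0.7, -0.7, -1.1]
opening: 0.0241
```

```bash
python3 -c "
from h import *
go(.3695,.2736,.0993)"
```

```text
t 42.45 dp [-0.5  0.   7.4] rot [ 0.04 -0.03 -0.05] pos [0.37   0.2736 0.1067] F [-0.7 -0.7 -1.1] op 0.0241
```

>>> drive_tool(increments=[{"dp":[-0.4,0,2.5],"delta_rot":[0,0,0],"hand":1},{"dp":[0,0,2],"delta_rot":[0,0,0],"hand":1},{"dp":[0,0,1.5],"delta_rot":[0,0,0],"hand":1},{"dp":[0,0,0.5],"delta_rot":[0,0,0],"hand":1}])

```text
clock: 42.78
ee_pos: [0.3699, 0.2738, 0.0999]
eef_rot: [3.141, -0.001, 0.002]
ft_force: [0.6, 0.4, -2.0]
opening: 0.0241
```

>>> drive_tool(increments=[{"dp":[0,0,0.7],"delta_rot":[0,0,0],"hand":1}])

```text
clock: 42.87
ee_pos: [0.37, 0.2738, 0.0993]
eef_rot: [3.141, -0.001, 0.002]
ft_force: [-0.3, -0.1, -1.0]
opening: 0.0241
```

Release, lift and move clear for the final look.

>>> drive_tool(increments=[{"dp":[0,0,0.5],"delta_rot":[0,0,0],"hand":0},{"dp":[0,0,0],"delta_rot":[0,0,0],"hand":-0.5},{"dp":[0,0,0],"delta_rot":[0,0,0],"hand":-0.5},{"dp":[0,0,-8],"delta_rot":[0,0,0],"hand":-0.5},{"dp":[0,0,-30],"delta_rot":[0,0,0],"hand":-0.5},{"dp":[0,0,-35],"delta_rot":[0,0,0],"hand":-0.5},{"dp":[0,0,-35],"delta_rot":[0,0,0],"hand":-0.5},{"dp":[3,15,-10],"delta_rot":[0,0,0],"hand":-0.5},{"dp":[5,30,0],"delta_rot":[0,0,0],"hand":-0.5},{"dp":[5,36,0],"delta_rot":[0,0,0],"hand":-0.5},{"dp":[5,36,0],"delta_rot":[0,0,0],"hand":-0.5},{"dp":[5,36,0],"delta_rot":[0,0,0],"hand":-0.5},{"dp":[5,36,0],"delta_rot":[0,0,0],"hand":-0.5},{"dp":[5,36,0],"delta_rot":[0,0,0],"hand":-0.5},{"dp":[5,30,0],"delta_rot":[0,0,0],"hand":-0.5},{"dp":[2,15,0],"delta_rot":[0,0,0],"hand":-0.5},{"dp":[0,0,0],"delta_rot":[0,0,0],"hand":-0.5},{"dp":[0,0,0],"delta_rot":[0,0,0],"hand":-0.5}])

```text
clock: 44.37
ee_pos: [0.415, -0.0068, 0.2413]
eef_rot: [-3.14, -0.006, -0.044]
ft_force: [-0.1, 0.2, 0.1]
opening: 0.0641
```

```bash
python3 -c "
from h import *
go(.4,0,.2)
c=robot.camera('top')
for n,(x,y,h) in dict(S=(.354,-.2856,.064),M=(.522,.355,.066),L=(.3693,.2736,.072)).items():
  print(n); tops(c,h-.008,h+.01,(x,y),.07); tops(c,h+.018,h+.034,(x,y),.04)
cv2.imwrite('pics/f1.png',cv2.resize(c['img'],(800,600),interpolation=cv2.INTER_CUBIC))
c=robot.camera('side'); cv2.imwrite('pics/f2.png',cv2.resize(c['img'],(800,600),interpolation=cv2.INTER_CUBIC))"
```

```text
t 44.37 dp [-16.2  -6.8  40.9] rot [-0.05 -1.62  0.23] pos [ 0.415  -0.0068  0.2413] F [-0.1  0.2  0.1] op 0.0641
S
n 592 mean [ 0.3551 -0.2851  0.0648] mid [ 0.3556 -0.2861]
n 85 mean [ 0.3551 -0.2866  0.0917] mid [ 0.3553 -0.2869]
M
n 870 mean [0.5226 0.3536 0.0662] mid [0.5226 0.3542]
n 92 mean [0.5234 0.3551 0.093 ] mid [0.5238 0.3559]
L
n 1282 mean [0.3718 0.2724 0.0722] mid [0.3717 0.2729]
n 88 mean [0.3712 0.2729 0.0985] mid [0.3711 0.2731]
```

View pics/f1.png

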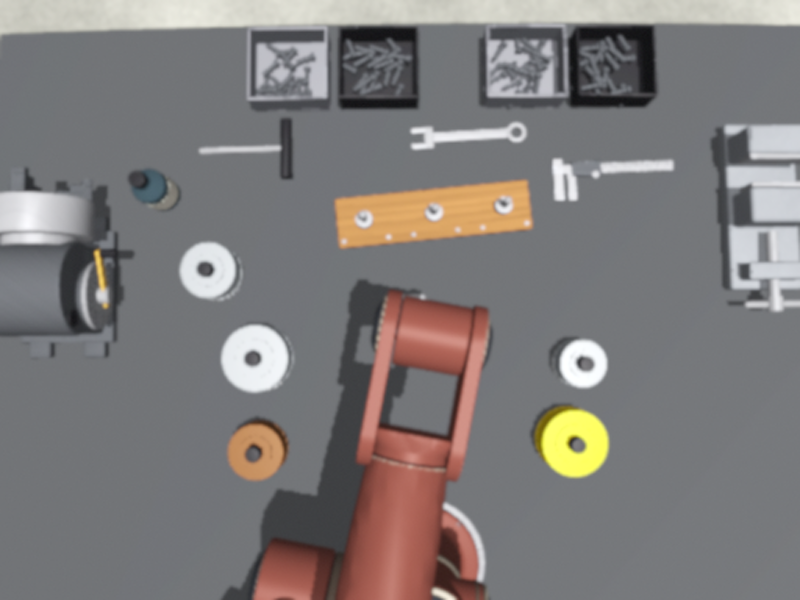

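View pics/f2.png

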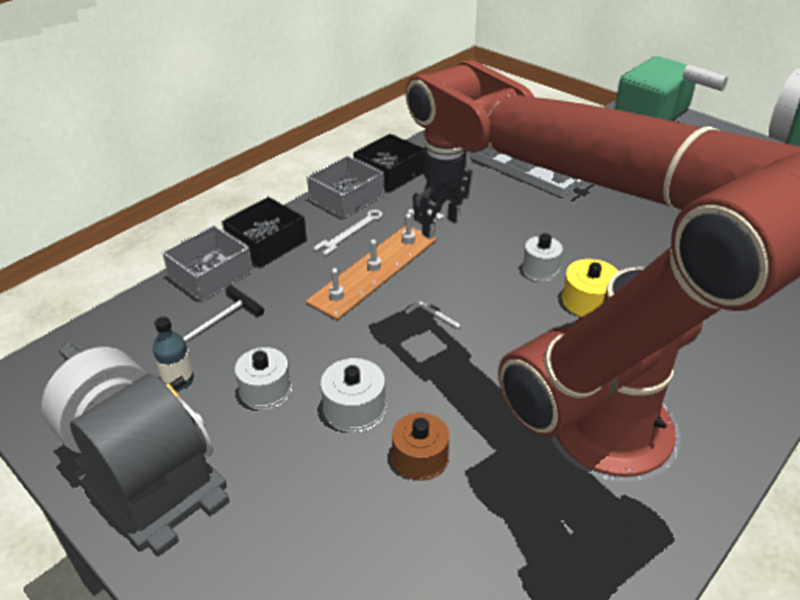

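All three boxes are closed, at top view (208,270), (255,358) and (582,363). The posts are bare and the other tools haven't moved.

```bash
python3 -c "
from h import *
print(robot.sign_off())"
```

```text
the job is handed in; nothing more can be done
None
```

All three cutters were on the stand. Each one is now set teeth down in its own base, and all three boxes are closed with their own covers. I handed the job in at about 44 s; `sign_off` gives no verdict.

**Final checks, top camera:**
- **Covers:** the tops read 64.8, 66.2 and 72.2 mm (small, medium, large) against 64, 66 and 72 mm when fully down. Each cover is within about 3 mm of where its base was measured.
- **Bystanders:** the stand is empty, and by eye the tools and both look-alikes are where they started. The arm hid part of the hex key in the last top picture, but the side view shows it in place.
- **Cutters:** I measured the medium and large ones seated in their bases before covering. The small one I only saw half hidden by the arm. Its cover sitting at full height fits with it being seated.

**Two things did not go as planned:**
- **Large cutter:** on the first try it touched the base's rim at a few newtons, about 5 mm off centre. I lifted it, measured again, shifted it and set it down without trouble. I did not check its teeth for damage.
- **Medium cover:** it had moved about 5 mm between about 8 s and 18 s, cause unknown. I measured it again before picking it up.

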